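# Make up the belt sander's service tray

## Task

Make up the service tray for the air belt sander: thread the steel platen strip whose holes match the two pins over them, right down, then the cork pad on top of it in the same way; stand the small oil bottle upright in the round socket, and lay the carton of sanding belts flat on its base in the rectangular bay. The steel strip with the holes closer together, the large glue bottle and the wooden sanding block do not belong in the tray: leave them where they are.

Things in the scene. Friction and masses are not known exactly. Their poses are not given: they have to be found in the camera images.
- pin_insert: fixed plywood insert with two upright 6 mm steel pins at y = +38 and -38 mm on an aluminium bar 18 x 100 mm (x, y). Bar top 22 mm above the origin, pin tips 56 mm (tapered over the last 4 mm). Origin: centre of the underside of its base board, 112 x 130 x 8 mm (y long), 3 mm above the table
- socket_insert: fixed plywood insert with a wooden block 78 x 86 mm (x, y), top 34 mm above the origin, with one blind round hole 56 mm wide in its middle, hole floor 12 mm above the origin. Board and origin as pin_insert
- bay_insert: fixed plywood insert with a rectangular bay 79 x 110 mm inside (x, y), floor 8 mm above the origin, its wooden edges rise 12 mm over that floor (42 mm gap amid each long edge). Board and origin as pin_insert. The 3 inserts lie side by side, 115 mm apart along x, in any order, turned alike, in one fixed grey tray 356 x 138 mm, rim 18 mm high
- steel_platen: loose flat steel strip with rounded ends, 26 x 122 x 6 mm (x, y, z), 0.14 kg, two 10 mm through holes at y = +38 and -38 mm. Origin: centre of the underside; y is its length. Lies flat on the table; either end may point either way on the pins
- cork_pad: loose stiff cork pad with square ends, 26 x 100 x 10 mm (x, y, z), two 10 mm through holes at y = +38 and -38 mm. Origin: centre of the underside; y is its length. Lies flat on the table; either end may point either way
- odd_platen: loose steel strip with the same outline as steel_platen, 26 x 122 x 6 mm, but its two 10 mm holes are at y = +22 and -22 mm: it fits another machine and does not belong in the tray. Origin: centre of the underside
- oil_bottle: loose small air-tool oil bottle with a thin pointed spout, 122 mm tall; straight body 44 mm across up to about 80 mm; 0.07 kg. Stands upright; origin: centre of its underside, z up
- glue_bottle: loose large glue bottle, 60 mm across, 166 mm tall: does not belong in the tray. Stands upright; origin: centre of its underside
- belt_carton: loose cardboard carton of sanding belts, 65 x 100 x 45 mm (x, y, z), 0.12 kg. Origin: centre of its underside, y is the long side; stands with its 65 x 100 face down
- sanding_block: loose wooden sanding block, 66 x 112 x 32 mm (x, y, z): does not belong in the tray. Origin: centre of its underside, y is the long side
Not all that is in view belongs to the job. Leave any orange look-alike of the oil_bottle alone.

How it is judged:
By the outcome, as a careful person would: the job done as asked, in the order asked, and still so for the second after the job is handed in, with the robot touching nothing.
It also fails if it takes over 128 s, if anything falls off the work surface, if the arm or the gripper's body presses on something with over 40 N, if the wrist force passes 120 N, or if a joint passes its speed limit or range.

## Robot

A 6-joint arm with a two-finger parallel gripper is mounted at the origin on a cart in front of the work surface, level with it; the furniture and walls round the work are solid. World frame = base frame: x ahead of the robot, y to its left, z up, the work surface at z = 0. Lengths are in m, angles in rad, forces in N, time in s.
With the tool pointing down it reaches from about 0.325 to 0.775 m from the base axis. Payload 9.3 kg.
Tool frame: the origin (TCP) lies between the finger pads; the fingertips stand 14 mm ahead of it and the grasp point (between the pads) lies 5 mm behind it; z points along the fingers, y is the line along which they close (so a half turn about z gives the same grasp; the last joint's range is limited). The gripper opens to 85 mm and grips with 20 to 120 N. Pads are 22 mm wide; open, the fingers measure 114 mm over their backs; the gripper's body (76 mm by 85 mm) begins 54 mm behind the grasp point. The pads swing forward as they close: fully open they stand 13 mm farther back than shut.
Start: joints at [-1.366, 0.259, 0.021, 1.334, 0, 1.418], TCP at [0.193, -0.515, 0.245] pointing down, gripper open.
Joint ranges: [-3.04, 3.04], [-0.91, 1.82], [-1.04, 1.36], [-1.92, 1.95], [-1.52, 1.45], [-3.14, 3.14]. Speed limits (rad/s): [2.22, 2.22, 2.79, 3.14, 3.14, 3.14].

## Interface

Orientations are given as a unit quaternion [x, y, z, w].
In Python, from plant import manip gives the robot as it stands.
- The arm moves only by the shell command python3 -m pendant 'ROWS' [FORCE]. ROWS is JSON, a list that holds one entry, the list of rows, each a list of 7 numbers: the opening, from -1 (shut) to 1 (fully open), then the shift along the tool's x, y, z in cm, then the turn, a rotation vector about the tool's x, y, z in rad. A call has 1 to 5 rows; each row shifts and turns the commanded pose from where the row before left it, along the tool's axes as they then stand; what a row does not reach is not made up. A row lasts 1/8 s, in which the tool goes at most 62.5 mm and 10.7 degrees, less where a joint would pass 70% of its speed; a pose out of reach is approached as far as the arm can. A call is refused whole if a number of a shift passes 6.25 or a number of a turn 0.188, either way. A call with a gripper value outside its range is refused whole. The fingers move at their own pace and stop on an object; FORCE is the grip in N (left out, the last holds). Time passes only in rows, so rows that do not move let the fingers close. It gives the time, the measured TCP pose, the force, the opening and the grip force at its end, in the units of the state.
- manip.read_state(): the state, without advancing time (a new reading comes with each control period).
- manip.read_camera(name): name is "scene" or "top"; returns the picture (420x560x3 uint8, red, green, blue); there is no depth.
- manip.camera_model(name): a dict with "fx", "fy", "cx", "cy" (pixels), "T" (4x4, takes a point from camera to world coordinates). Camera axes: x right, y down, z forward; pixel columns grow to the right and rows downward; lengths in m; the calibration is good to about 2 mm. A picture is of the moment at which its call begins. camera_model takes no time and is no camera call.
- manip.job_done(): hands the job in; it is judged then, once.
Trained networks look in the newest picture that a camera, given by its name, has taken for a name from the list of things; names that differ only in an ending like _2 or _b are one class to them, and where a whole thing is asked for, a point or a joint stands for the part that bears it (a point fixed in the world has none). Each returns a list of dicts, best first, with "p" (0 to 1); they miss things now and then, are a little off and sometimes report something else, mostly with a low value. They report only what shows in the picture. A call takes as long as a camera call. They do not tell look-alikes from the thing itself.
- manip.spot_in(camera, query): "bbox" ([left, top, right, bottom] in pixels, round what is visible of it).
- manip.regions_of(camera, query): "mask" (420x560 bool, what is visible of it) and "bbox" ([left, top, right, bottom] in pixels, round what is visible of it).
- manip.place_of(camera, query): "position" ([column, row] in pixels: a listed point, or the origin of a listed thing).
The state is a dict: "time_s": time; "qpos": joint angles; "dq": joint speeds; "joint_efforts": joint torques, N m; "tool_pos": TCP position; "orientation": TCP orientation; "wrist_force": force on the tool from outside, world axes, zero at the start; "moment": the same for the moment, N m; "finger_gap": finger opening in m; "grip_force": force on a finger pad.
Only numpy, scipy, OpenCV 4.12 (cv2) and the standard library are available. Lean on these libraries where they do the work, as an engineer would, in place of code of your own. Each camera call takes 0.05 s, during which the arm holds its last target. There are 200 camera calls.

## Working session

There is one attempt and no reset: what is moved stays moved. The work goes in short steps, Python scripts to look and compute and a shell command to move; the robot and the scene stay as the last step left them, time stands still between calls to the robot, and variables do not carry over. Pictures are saved under pics/ and viewed, at most 14 in all, crops included, and the job is handed in when it is done.

```bash
mkdir -p pics; ls; python3 - <<'E'
from plant import manip
import cv2, numpy as np
np.set_printoptions(precision=4,suppress=True)
for c in("scene","top"):
    im=manip.read_camera(c); cv2.imwrite(f"pics/{c}0.png",im[:,:,::-1])
    m=manip.camera_model(c); print(c,m["fx"],m["fy"],m["cx"],m["cy"]); print(np.array(m["T"]))
    for q in ["pin_insert","socket_insert","bay_insert","steel_platen","cork_pad","odd_platen","oil_bottle","glue_bottle","belt_carton","sanding_block"]:
        a=manip.spot_in(c,q); b=manip.place_of(c,q)
        print(q,[(round(d["p"],2),[int(v) for v in d["bbox"]]) for d in a[:3]],[(round(d["p"],2),[round(float(v),1) for v in d["position"]]) for d in b[:3]])
s=manip.read_state(); print(s)
E
```

```text
pics
scene 538.8864937679143 538.8864937679143 279.5463933435252 210.84075856882944
[[-0.8838 -0.3432  0.3181  0.1059]
 [-0.4678  0.6604 -0.5874  0.7248]
 [-0.0084 -0.6679 -0.7442  1.0443]
 [ 0.      0.      0.      1.    ]]
pin_insert [(0.88, [241, 276, 305, 335])] [(0.76, [273.9, 305.9])]
socket_insert [(0.95, [193, 259, 260, 314])] [(0.86, [227.6, 291.2])]
bay_insert [(0.79, [149, 245, 216, 296]), (0.24, [259, 205, 288, 239])] [(0.92, [184.8, 272.3])]
steel_platen [(0.69, [227, 193, 257, 224]), (0.57, [258, 203, 284, 242]), (0.41, [148, 246, 219, 300])] [(0.72, [243.0, 206.7])]
cork_pad [(0.88, [281, 176, 311, 201]), (0.67, [224, 191, 255, 228])] [(0.55, [296.6, 189.8])]
odd_platen [(0.88, [260, 202, 287, 237])] [(0.9, [270.8, 221.8])]
oil_bottle [(0.85, [286, 234, 307, 272]), (0.66, [330, 170, 348, 206])] [(0.9, [341.3, 205.0]), (0.82, [296.7, 267.4])]
glue_bottle [(0.81, [301, 199, 330, 248])] [(0.67, [310.9, 240.4]), (0.53, [359.2, 174.5])]
belt_carton [(0.73, [290, 134, 323, 170])] [(0.75, [307.5, 154.0])]
sanding_block [(0.69, [146, 242, 219, 298]), (0.58, [341, 152, 380, 186
[... 927 characters left out ...]
bottle [(0.91, [247, 250, 278, 278])] [(0.86, [263.1, 260.1])]
belt_carton [(0.67, [354, 175, 409, 209])] [(0.85, [378.9, 193.4])]
sanding_block [(0.84, [356, 250, 405, 276])] [(0.9, [379.5, 264.7])]
{'time_s': 2.1, 'qpos': array([-1.3656,  0.2586,  0.0215,  1.3337,  0.    ,  1.4182]), 'dq': array([-0.0004, -0.0009, -0.0013,  0.0008, -0.0001, -0.0006]), 'joint_efforts': array([  0.0016, -55.538 ,  34.473 ,   0.0017,   0.    ,   0.    ]), 'tool_pos': array([ 0.1926, -0.5152,  0.2453]), 'orientation': array([ 0.984 ,  0.1779,  0.    , -0.    ]), 'wrist_force': array([-0.7688, -0.08  , -0.542 ]), 'moment': array([ 0.0132,  0.0059, -0.0735]), 'grip_force': 0.0, 'finger_gap': 0.08577559273186787}
```

```bash
python3 -c "
import cv2
a=cv2.imread('pics/top0.png')[110:310,110:430]; cv2.imwrite('pics/top0c.png',cv2.resize(a,(800,500),interpolation=cv2.INTER_CUBIC))
a=cv2.imread('pics/scene0.png')[120:345,130:400]; cv2.imwrite('pics/scene0c.png',cv2.resize(a,(720,600),interpolation=cv2.INTER_CUBIC))"
```

```text
(no output)
```

View pics/top0c.png

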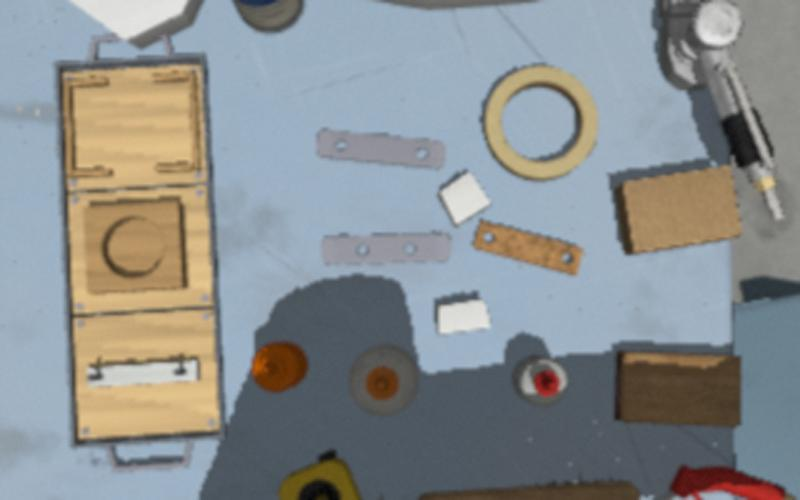

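View pics/scene0c.png

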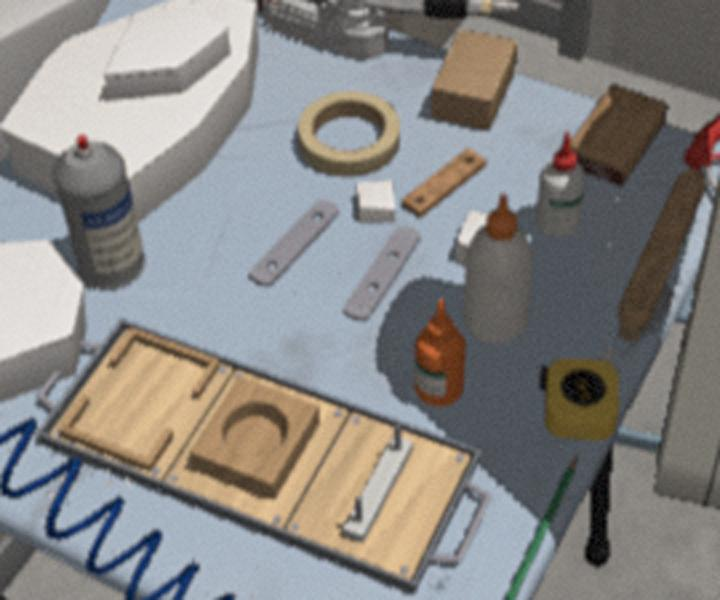

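```bash
cat > h.py <<'E'
import numpy as np, cv2
from plant import manip
from scipy.spatial.transform import Rotation as Ro
np.set_printoptions(precision=4,suppress=True)
def ray(c,p):
    m=manip.camera_model(c);T=np.array(m["T"]);p=np.asarray(p,float)
    d=T[:3,:3]@np.array([(p[0]-m["cx"])/m["fx"],(p[1]-m["cy"])/m["fy"],1]); return T[:3,3],d
def unp(c,p,z):
    o,d=ray(c,p); return (o+d*(z-o[2])/d[2])[:2]
def proj(c,P):
    m=manip.camera_model(c);T=np.array(m["T"]);q=T[:3,:3].T@(np.asarray(P,float)-T[:3,3])
    return np.array([m["fx"]*q[0]/q[2]+m["cx"],m["fy"]*q[1]/q[2]+m["cy"]])
def tri(p1,p2,c1="top",c2="scene"):
    A=np.zeros((3,3));b=np.zeros(3)
    for c,p in((c1,p1),(c2,p2)):
        o,d=ray(c,p);d/=np.linalg.norm(d);M=np.eye(3)-np.outer(d,d);A+=M;b+=M@o
    return np.linalg.solve(A,b)
def go(x,y,z,yaw):
    """tool-frame shift (cm) and turn about tool z from measured pose; yaw = heading of tool x"""
    s=manip.read_state();R=Ro.from_quat(s["orientation"])
    Rt=Ro.from_matrix(np.array([[np.cos(yaw),np.sin(yaw),0],[np.sin(yaw),-np.cos(yaw),0],[0,0,-1]]))
    d=R.inv().apply(np.array([x,y,z])-s["tool_pos"])*100
    print("t",round(s["time_s"],2),"pos",s["tool_pos"],"gap",round(s["finger_gap"],4),"F",s["wrist_force"])
    print("shift cm",d,"then turn",(R.inv()*Rt).as_rotvec())
E
python3 - <<'E'
from h import *
im=manip.read_camera("top")
def rect(q,z,i=0,pick=None):
    r=manip.regions_of("top",q)
    for d in r[:3]:
        m=d["mask"]; ys,xs=np.nonzero(m)
        P=np.array([unp("top",(x,y),z) for x,y in zip(xs,ys)],dtype=np.float32)
        (c,sz,a)=cv2.minAreaRect(P); B=cv2.boxPoints((c,sz,a))
        e=[B[1]-B[0],B[2]-B[1]]; l=max(e,key=np.linalg.norm)
        C=np.cov((P-P.mean(0)).T);w,v=np.linalg.eigh(C);v=v[:,1]*np.sign(v[1,1])
        print(q,round(d["p"],2),"px",xs.mean().round(1),ys.mean().round(1),"ctr",np.array(c),"mean",P.mean(0),"size",sorted(np.array(sz)),"yaw rect",np.arctan2(*(l*np.sign(l[1]))[::-1]).round(3),"pca",np.arctan2(v[1],v[0]).round(3))
for q,z in [("steel_platen",.006),("odd_platen",.006),("cork_pad",.010),("belt_carton",.045),("sanding_block",.032),("oil_bottle",.0),("pin_insert",.011),("socket_insert",.037),("bay_insert",.011)]: rect(q,z)
# big crops for eyes
a=im[225:290,130:205,::-1]; b=im[155:225,230:350,::-1]
cv2.imwrite("pics/a.png",cv2.resize(a,None,fx=8,fy=8,interpolation=cv2.INTER_CUBIC)); cv2.imwrite("pics/b.png",cv2.resize(b,None,fx=6,fy=6,interpolation=cv2.INTER_CUBIC))
E
```

```text
steel_platen 0.72 px 381.3 264.8 ctr [ 0.4172 -0.3291] mean [ 0.417  -0.3295] size [np.float64(0.06606470048427582), np.float64(0.11714375019073486)] yaw rect 1.531 pca 1.524
steel_platen 0.69 px 262.7 169.0 ctr [ 0.6411 -0.0529] mean [ 0.641  -0.0532] size [np.float64(0.027477359399199486), np.float64(0.12113352864980698)] yaw rect 1.484 pca 1.483
odd_platen 0.57 px 264.2 209.0 ctr [ 0.5469 -0.0577] mean [ 0.5468 -0.057 ] size [np.float64(0.02810400165617466), np.float64(0.11911796778440475)] yaw rect 1.572 pca 1.606
cork_pad 0.82 px 321.3 208.8 ctr [ 0.5471 -0.1898] mean [ 0.5471 -0.1901] size [np.float64(0.027934690937399864), np.float64(0.10111289471387863)] yaw rect 1.317 pca 1.315
cork_pad 0.33 px 381.0 193.7 ctr [ 0.583  -0.3301] mean [ 0.5826 -0.3302] size [np.float64(0.07236228138208389), np.float64(0.11344815790653229)] yaw rect 1.717 pca 1.729
belt_carton 0.61 px 168.2 258.9 ctr [0.4331 0.1536] mean [0.4325 0.155 ] size [np.float64(0.10779126733541489), np.float64(0.1264423429965973)] yaw rect 1.632 pca 1.577Traceback (most recent call last):
  File "<stdin>", line 12, in <module>
  File "<stdin>", line 7, in rect
  File "h.py", line 9, in unp
    o,d=ray(c,p); return (o+d*(z-o[2])/d[2])[:2]
        ~~~^^^^^
  File "h.py", line 6, in ray
    m=manip.camera_model(c);T=np.array(m["T"]);p=np.asarray(p,float)
ValueError: time passes only in moves, steps and waits
```

```bash
sed -i 's/^def ray/_M={c:manip.camera_model(c) for c in ("top","scene")}\ndef ray/; s/m=manip.camera_model(c)/m=_M[c]/' h.py
python3 - <<'E'
from h import *
t=cv2.imread("pics/top0.png"); s=cv2.imread("pics/scene0.png")
a=t[230:290,130:205]; b=s[270:340,235:310]
K=dict(interpolation=cv2.INTER_CUBIC)
A=cv2.resize(a,None,fx=5,fy=5,**K);B=cv2.resize(b,None,fx=5,fy=5,**K)
C=cv2.resize(t[160:220,230:350],(750,375//1),**K)
out=np.zeros((600,750,3),np.uint8)
out[:300,:375]=A; out[:350,375:]=B[:, :375]
cv2.imwrite("pics/pins.png",out)
for q,z in [("oil_bottle",.0),("belt_carton",.045),("socket_insert",.037),("bay_insert",.011),("pin_insert",.011)]:
    manip.read_camera("top")
    for d in manip.regions_of("top",q)[:2]:
        ys,xs=np.nonzero(d["mask"])
        P=np.array([unp("top",(x,y),z) for x,y in zip(xs,ys)],dtype=np.float32)
        c,sz,an=cv2.minAreaRect(P)
        print(q,round(d["p"],2),xs.mean().round(1),ys.mean().round(1),np.array(c),P.mean(0),np.array(sz),an)
E
```

```text
oil_bottle 0.73 326.2 261.2 [ 0.4245 -0.2015] [ 0.4251 -0.202 ] [0.0515 0.0442] 89.95122528076172
oil_bottle 0.72 221.7 255.9 [0.4374 0.0413] [0.4376 0.042 ] [0.0465 0.0512] 0.3724241852760315
belt_carton 0.55 380.8 193.5 [ 0.579 -0.321] [ 0.5792 -0.3208] [0.067  0.1086] 8.7322998046875
belt_carton 0.16 326.3 261.5 [ 0.4265 -0.1961] [ 0.4265 -0.1967] [0.0492 0.0422] 89.95103454589844
socket_insert 0.89 166.3 209.2 [0.5442 0.1626] [0.5439 0.163 ] [0.1126 0.1279] 3.3972511291503906
bay_insert 0.84 163.4 160.5 [0.6604 0.1776] [0.6597 0.1781] [0.1135 0.1305] 2.5029921531677246
```

View pics/pins.png

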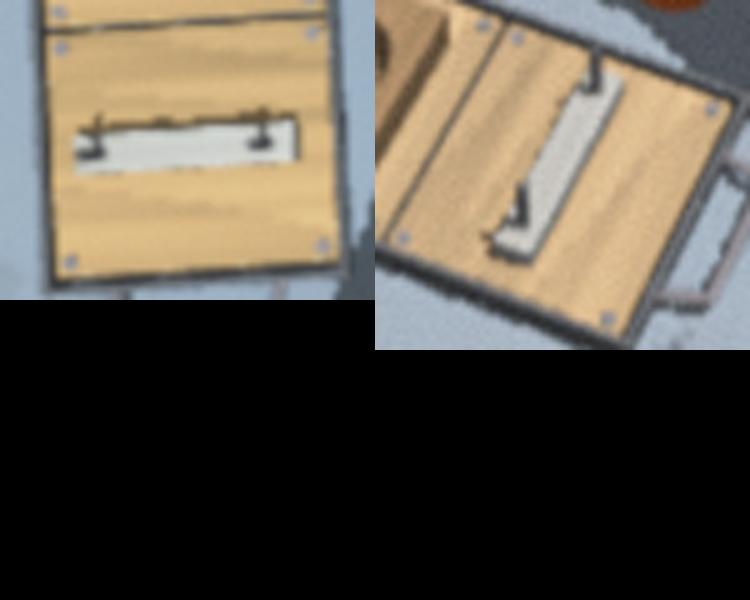

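```bash
python3 - <<'E'
from h import *
def seg(c,img,box,z,f,name,close=5):
    x0,y0,x1,y1=box; U=8
    a=cv2.resize(img[y0:y1,x0:x1],None,fx=U,fy=U,interpolation=cv2.INTER_CUBIC)
    m=f(cv2.cvtColor(a,cv2.COLOR_BGR2HSV).astype(int)).astype(np.uint8)
    n,l,st,ce=cv2.connectedComponentsWithStats(m); k=1+np.argmax(st[1:,4]); m=(l==k).astype(np.uint8)
    cs,_=cv2.findContours(m,cv2.RETR_EXTERNAL,cv2.CHAIN_APPROX_NONE); hull=cv2.convexHull(max(cs,key=len))[:,0]
    f2=np.zeros_like(m); cv2.fillPoly(f2,[hull],1)
    ys,xs=np.nonzero(f2); sel=slice(None,None,7)
    P=np.array([unp(c,((x+.5)/U-.5+x0,(y+.5)/U-.5+y0),z) for x,y in zip(xs[sel],ys[sel])],dtype=np.float32)
    w,v=np.linalg.eigh(np.cov(P.T)); v=v[:,1]*np.sign(v[1,1]); ct,sz,_=cv2.minAreaRect(P)
    print(c,name,"mean",P.mean(0),"rect",np.array(ct),"size",sorted(sz),"yaw",np.arctan2(v[1],v[0]).round(3), "len/wid from moments",np.sqrt(12*w))
    o=a.copy(); cv2.polylines(o,[hull.reshape(-1,1,2)],True,(0,0,255),1); return o
t=cv2.imread("pics/top0.png"); s=cv2.imread("pics/scene0.png")
bar=lambda h:(h[...,1]<45)&(h[...,2]>140)
O=[]
O.append(seg("top",t,(140,245,195,275),.025,bar,"bar"))
O.append(seg("scene",s,(252,280,290,325),.025,bar,"bar"))
steel=lambda h:(h[...,1]<55)
O.append(seg("top",t,(232,156,292,184),.006,steel,"steel"))
O.append(seg("scene",s,(222,190,260,230),.006,steel,"steel"))
cork=lambda h:(h[...,0]<25)&(h[...,1]>80)
O.append(seg("top",t,(294,192,348,224),.010,cork,"cork"))
O.append(seg("scene",s,(276,172,316,204),.010,cork,"cork"))
H=np.zeros((600,800,3),np.uint8)
pos=[(0,0),(0,440),(240,0),(360,440),(470,0)]
for o,(y,x) in zip(O,pos):
    hh,ww=min(o.shape[0],600-y),min(o.shape[1],800-x); H[y:y+hh,x:x+ww]=o[:hh,:ww]
cv2.imwrite("pics/seg.png",H)
for d in (38,-38):
  pass
# tip projections for a guess from bar top
E
```

```text
top bar mean [0.4315 0.1609] rect [0.4316 0.1633] size [0.019199160858988762, 0.09981679171323776] yaw 1.651 len/wid from moments [0.0188 0.0953]
scene bar mean [0.4307 0.168 ] rect [0.4311 0.1652] size [0.021724678575992584, 0.10039206594228745] yaw 1.623 len/wid from moments [0.0211 0.0965]
top steel mean [ 0.6399 -0.0505] rect [ 0.6399 -0.0505] size [0.06605828553438187, 0.14080390334129333] yaw 1.573 len/wid from moments [0.0663 0.1408]
scene steel mean [ 0.6422 -0.0529] rect [ 0.6445 -0.0534] size [0.10178835690021515, 0.14300496876239777] yaw 2.161 len/wid from moments [0.0985 0.1405]
top cork mean [ 0.5475 -0.1888] rect [ 0.5476 -0.1889] size [0.02584417350590229, 0.09864436089992523] yaw 1.308 len/wid from moments [0.0255 0.0976]
scene cork mean [ 0.5475 -0.185 ] rect [ 0.5474 -0.1858] size [0.02817201428115368, 0.10260908305644989] yaw 1.315 len/wid from moments [0.0276 0.101 ]
```

View pics/seg.png

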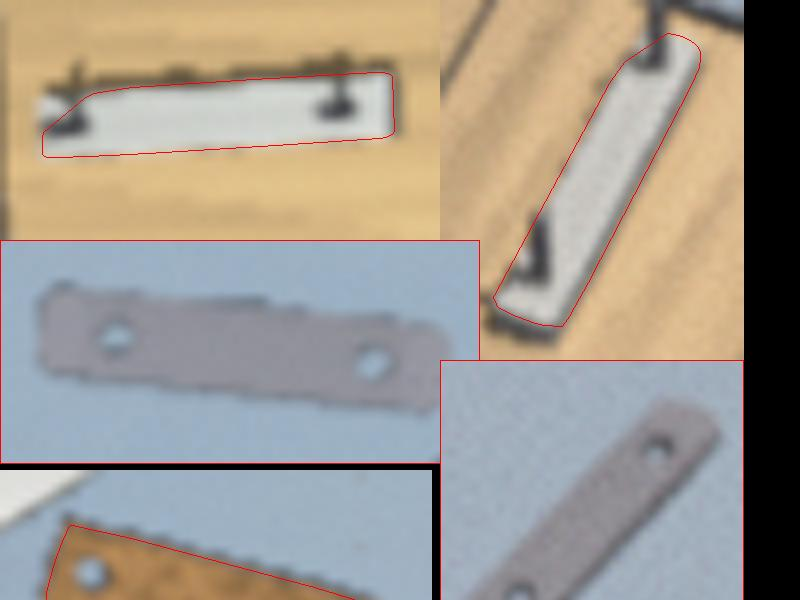

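```bash
python3 - <<'E'
from h import *
h1=unp("top",(246.2,167.8),.004);h2=unp("top",(278.25,170.9),.004)
print("steel",h1,h2,(h1+h2)/2,np.linalg.norm(h1-h2),np.arctan2(*(h1-h2)[::-1]))
for c,y in ((0.4312,.164),):
  for d in(.038,-.038):
    p=np.array([c+d*np.cos(1.622),y+d*np.sin(1.622)])
    for z in(.025,.059): print(p,z,(proj("top",[*p,z])-[140,245]+.5)*8,(proj("scene",[*p,z])-[252,280]+.5)*8+[440,0])
go(.640,-.0515,.10,1.475)
E
```

```text
steel [ 0.6442 -0.0144] [ 0.637  -0.0898] [ 0.6406 -0.0521] 0.07574130628390145 1.4755842062038735
[0.4293 0.202 ] 0.025 [ 80.8026 123.8572] [544.1863 279.4134]
[0.4293 0.202 ] 0.059 [ 44.0914 129.1768] [540.4448 212.1088]
[0.4331 0.126 ] 0.025 [349.5591 109.9424] [662.5846  65.4537]
[0.4331 0.126 ] 0.059 [322.723  114.7465] [661.5067  -3.81  ]
t 2.85 pos [ 0.1926 -0.5152  0.2453] gap 0.0853 F [ 0.5345 -0.6881 -0.2605]
shift cm [ 58.1426 -27.7659  14.5288] then turn [ 0.     -0.     -1.1173]
```

```bash

python3 -m pendant '[[[0.2,4.8,-2.3,0,0,0,0],[0.2,4.8,-2.3,0,0,0,0],[0.2,4.8,-2.3,0,0,0,0],[0.2,4.8,-2.3,0,0,0,0],[0.2,4.8,-2.3,0,0,0,0]]]' 40
python3 -m pendant '[[[0.2,4.8,-2.3,0,0,0,0],[0.2,4.8,-2.3,0,0,0,0],[0.2,4.8,-2.3,0,0,0,0],[0.2,4.8,-2.3,0,0,0,0],[0.2,4.8,-2.3,0,0,0,0]]]'
python3 -m pendant '[[[0.2,4.8,-2.3,2,0,0,0],[0.2,4.8,-2.3,2,0,0,0],[0,0,0,2,0,0,-0.18],[0,0,0,2,0,0,-0.18],[0,0,0,2,0,0,-0.18]]]'
python3 -m pendant '[[[0,0,0,2,0,0,-0.18],[0,0,0,2,0,0,-0.18],[0,0,0,0,0,0,-0.18],[0,0,0,0,0,0,0]]]'
python3 -c "
from h import *
go(.640,-.0515,.05,1.475)"
```

```text
time_s: 3.48
tool_pos: [0.3781, -0.3221, 0.2455]
orientation: [0.984, 0.178, 0.0, 0.0]
wrist_force: [1.0, 0.1, 1.1]
finger_gap: 0.0513
grip_force: 0.0
time_s: 4.1
tool_pos: [0.5628, -0.1302, 0.2454]
orientation: [0.984, 0.178, 0.0, 0.0]
wrist_force: [0.3, -0.9, 1.4]
finger_gap: 0.0516
grip_force: 0.0
time_s: 4.72
tool_pos: [0.6355, -0.0546, 0.1444]
orientation: [0.9, 0.437, -0.0, -0.0]
wrist_force: [-0.7, -0.9, -0.0]
finger_gap: 0.0428
grip_force: 0.0
time_s: 5.22
tool_pos: [0.6354, -0.0549, 0.105]
orientation: [0.753, 0.658, -0.0, -0.0]
wrist_force: [-0.9, 0.6, 0.8]
finger_gap: 0.0427
grip_force: 0.0
t 5.22 pos [ 0.6354 -0.0549  0.105 ] gap 0.0427 F [-0.9167  0.6082  0.7552]
shift cm [0.3992 0.4079 5.5032] then turn [-0.0004 -0.     -0.0384]
```

```bash

python3 -m pendant '[[[0,0.4,0.4,3,0,0,0],[0,0,0,3,0,0,-0.038],[0,0,0,1.5,0,0,0],[0,0,0,0.8,0,0,0],[0,0,0,0,0,0,0]]]' 40
python3 -c "
from h import *
im=manip.read_camera('top'); cv2.imwrite('pics/g1.png',cv2.resize(im[140:230,215:335,::-1],None,fx=5,fy=5,interpolation=cv2.INTER_CUBIC))
im=manip.read_camera('scene'); cv2.imwrite('pics/g1s.png',cv2.resize(im[140:260,180:330,::-1],None,fx=5,fy=5,interpolation=cv2.INTER_CUBIC))
"
```

```text
time_s: 5.85
tool_pos: [0.6401, -0.0515, 0.0225]
orientation: [0.74, 0.672, 0.0, 0.0]
wrist_force: [-0.1, 0.5, 1.0]
finger_gap: 0.043
grip_force: 0.0
```

View pics/g1s.png

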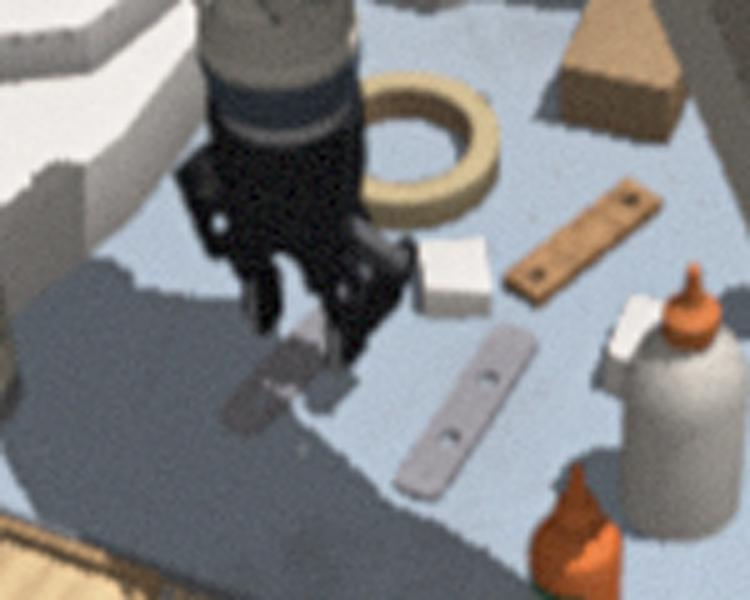

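```bash

python3 -m pendant '[[[0,0,0,0.5,0,0,0],[-0.2,0,0,0,0,0,0],[-0.2,0,0,0,0,0,0]]]' 40
python3 -m pendant '[[[-1,0,0,0,0,0,0],[-1,0,0,0,0,0,0],[-1,0,0,0,0,0,0],[-1,0,0,0,0,0,0]]]' 40
```

```text
time_s: 6.32
tool_pos: [0.64, -0.0515, 0.0174]
orientation: [0.74, 0.673, 0.0, 0.0]
wrist_force: [0.8, 0.6, -0.2]
finger_gap: 0.034
grip_force: 0.0
time_s: 6.82
tool_pos: [0.6402, -0.0515, 0.0177]
orientation: [0.74, 0.673, 0.0, 0.0]
wrist_force: [-1.5, 0.2, 5.7]
finger_gap: 0.0238
grip_force: 39.4
```

```bash

python3 -m pendant '[[[-1,0,0,-0.5,0,0,0],[-1,0,0,-1.5,0,0,0],[-1,0,0,-3,0,0,0],[-1,0,0,-5,0,0,0],[-1,0,0,-2,0,0,0]]]' 50
python3 -c "
from h import *
im=manip.read_camera('top'); cv2.imwrite('pics/g2.png',im[:,:,::-1])
im=manip.read_camera('scene'); cv2.imwrite('pics/g2s.png',cv2.resize(im[90:230,180:330,::-1],None,fx=4,fy=4,interpolation=cv2.INTER_CUBIC))
go(.4312,.164,.13,1.622)"
```

```text
time_s: 7.45
tool_pos: [0.6409, -0.0517, 0.1413]
orientation: [0.74, 0.673, 0.001, 0.002]
wrist_force: [0.5, -0.1, -1.5]
finger_gap: 0.0233
grip_force: 49.3
t 7.55 pos [ 0.6411 -0.0517  0.1407] gap 0.0229 F [ 0.6279  0.0458 -1.2791]
shift cm [ 19.4861 -22.9477   0.9435] then turn [ 0.005   0.001  -0.1461]
```

View pics/g2s.png

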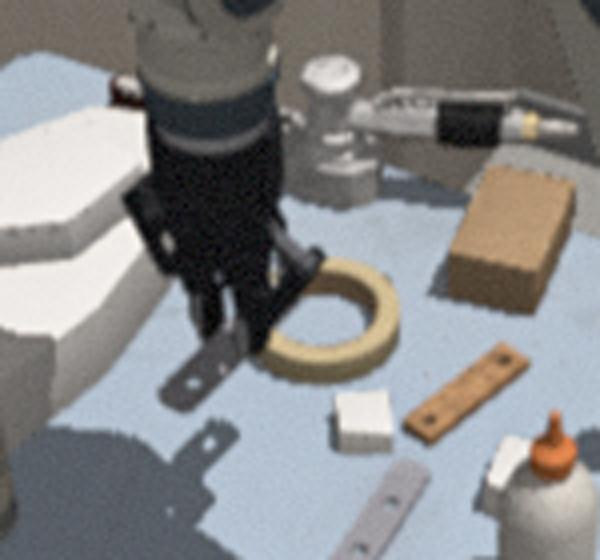

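```bash

python3 -m pendant '[[[-1,4,-3.5,0,0,0,0],[-1,4,-3.5,0,0,0,0],[-1,4,-4,0,0,0,0],[-1,4,-4,0,0,0,0],[-1,3.4,-4,0,0,0,0]]]' 
python3 -m pendant '[[[-1,0,-3.8,0,0,0,0],[-1,0,0,0.9,0,0,-0.14],[-1,0,0,0,0,0,0],[-1,0,0,0,0,0,0]]]' 
python3 -c "
from h import *
im=manip.read_camera('top'); a=cv2.resize(im[215:300,115:215,::-1],None,fx=4,fy=4,interpolation=cv2.INTER_CUBIC)
im=manip.read_camera('scene'); b=cv2.resize(im[220:345,220:320,::-1],None,fx=4,fy=4,interpolation=cv2.INTER_CUBIC)
o=np.zeros((500,800,3),np.uint8);o[:340,:400]=a;o[:,400:]=b
cv2.imwrite('pics/p1.png',o)
go(.4312,.164,.08,1.622)"
```

```text
time_s: 8.18
tool_pos: [0.4673, 0.1608, 0.1364]
orientation: [0.74, 0.673, -0.001, -0.0]
wrist_force: [-0.4, 0.8, -1.0]
finger_gap: 0.0228
grip_force: 49.4
time_s: 8.68
tool_pos: [0.4316, 0.1631, 0.1281]
orientation: [0.692, 0.722, -0.0, -0.0]
wrist_force: [-0.5, -0.4, -2.2]
finger_gap: 0.0231
grip_force: 49.4
t 8.78 pos [0.4318 0.1631 0.1282] gap 0.0228 F [ 0.7931 -0.5591 -1.3702]
shift cm [ 0.0951 -0.0571  4.8201] then turn [-0.0002  0.     -0.0086]
```

View pics/p1.png

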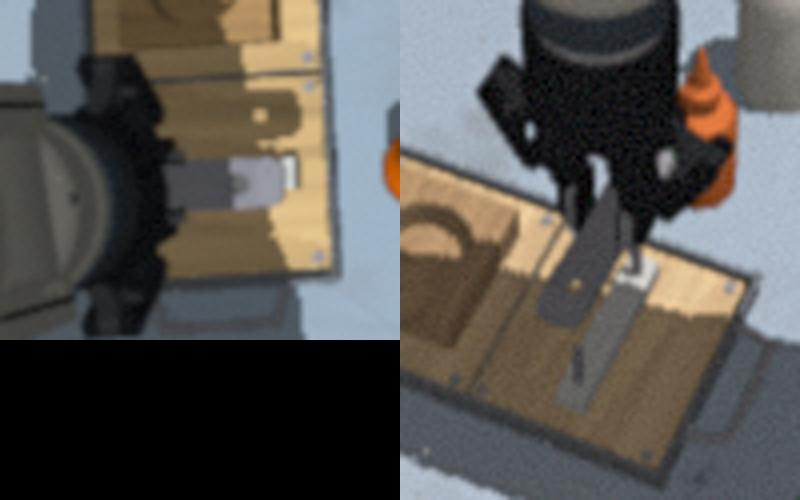

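```bash

python3 -m pendant '[[[-1,0.1,-0.05,2.3,0,0,-0.008],[-1,0,0,2.3,0,0,0],[-1,0,0,0,0,0,0]]]' 
python3 -c "
from h import *
im=manip.read_camera('top'); a=cv2.resize(im[235:285,135:205,::-1],None,fx=6,fy=6,interpolation=cv2.INTER_CUBIC)
im=manip.read_camera('scene'); b=cv2.resize(im[260:340,240:300,::-1],None,fx=6,fy=6,interpolation=cv2.INTER_CUBIC)
o=np.zeros((480,780,3),np.uint8);o[:300,:420]=a;o[:,420:]=b
cv2.imwrite('pics/p2.png',o)"
```

```text
time_s: 9.15
tool_pos: [0.4302, 0.1639, 0.0812]
orientation: [0.689, 0.725, -0.001, -0.001]
wrist_force: [-0.6, -0.4, -0.4]
finger_gap: 0.0228
grip_force: 49.4
```

View pics/p2.png

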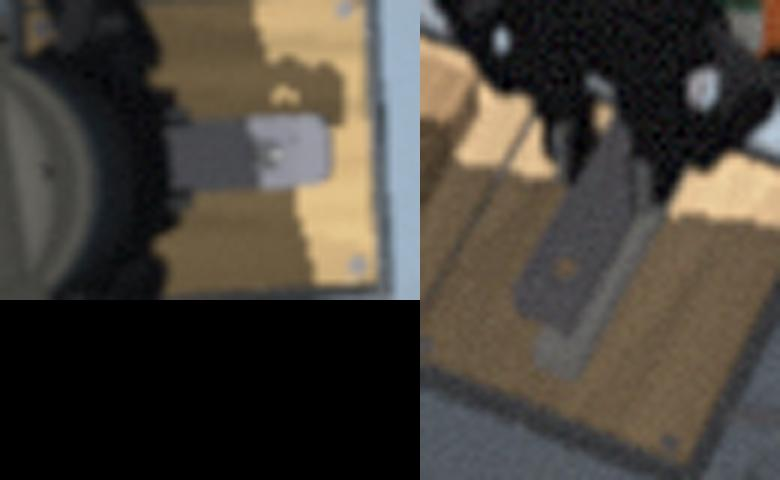

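```bash

python3 -c "
from h import *
s=manip.read_state();print(s['tool_pos'],s['orientation'])
# predicted hole and pin tip in p2 crops
for nm,c in (('held',s['tool_pos'][:2]),('pin',np.array([.4312,.164]))):
  for d in(.038,-.038):
    p=c+d*np.array([np.cos(1.622),np.sin(1.622)])
    z=.0635+.006 if nm=='held' else .059
    print(nm,d,(proj('top',[*p,z])-[135,235]+.5)*6,(proj('scene',[*p,z])-[240,260]+.5)*6+[420,0])
"
```

```text
[0.4313 0.1641 0.0828] [0.6885 0.7253 0.     0.    ]
held 0.038 [ 53.7416 157.9905] [566.0712 263.2862]
held -0.038 [265.1139 147.0427] [657.5225 100.8795]
pin 0.038 [ 63.0685 156.8826] [567.3336 279.0816]
pin -0.038 [272.0423 146.0599] [658.1301 117.1425]
```

```bash

python3 -m pendant '[[[-1,0,0.08,0.3,0,0,0],[-1,0,0,0.3,0,0,0],[-1,0,0,0.2,0,0,0],[-1,0,0,0,0,0,0]]]' 
python3 -m pendant '[[[-1,0,0,0.2,0,0,0],[-1,0,0,0.1,0,0,0],[-1,0,0,0,0,0,0]]]'
python3 -c "
from h import *
go(.4312,.164,.043,1.622)"
```

```text
time_s: 9.75
tool_pos: [0.4316, 0.1643, 0.0742]
orientation: [0.688, 0.726, -0.0, -0.0]
wrist_force: [-0.3, 0.2, -2.2]
finger_gap: 0.0229
grip_force: 49.4
time_s: 10.12
tool_pos: [0.4316, 0.1643, 0.0712]
orientation: [0.688, 0.726, -0.0, -0.0]
wrist_force: [-0.5, 0.2, -1.3]
finger_gap: 0.0232
grip_force: 49.4
t 10.12 pos [0.4316 0.1643 0.0712] gap 0.0232 F [-0.4538  0.1767 -1.2868]
shift cm [-0.0276 -0.0414  2.8195] then turn [-0.0002 -0.      0.0019]
```

```bash

python3 -m pendant '[[[-1,0,0,0.4,0,0,0],[-1,0,0,0.3,0,0,0],[-1,0,0,0,0,0,0]]]' 
python3 -m pendant '[[[-1,0,0,0.5,0,0,0],[-1,0,0,0.5,0,0,0],[-1,0,0,0,0,0,0]]]'
python3 -c "
from h import *
go(.4312,.164,.043,1.622)"
```

```text
time_s: 10.5
tool_pos: [0.4314, 0.1642, 0.0639]
orientation: [0.688, 0.726, -0.0, -0.0]
wrist_force: [-0.5, -0.5, -1.5]
finger_gap: 0.0227
grip_force: 49.4
time_s: 10.88
tool_pos: [0.4314, 0.1642, 0.0538]
orientation: [0.688, 0.726, -0.0, -0.0]
wrist_force: [-0.7, -0.0, -1.5]
finger_gap: 0.0231
grip_force: 49.4
t 10.88 pos [0.4314 0.1642 0.0538] gap 0.0231 F [-0.6895 -0.0266 -1.5418]
shift cm [-0.0208 -0.0158  1.0794] then turn [-0.0009  0.0001  0.0018]
```

```bash

python3 -m pendant '[[[-1,0,0,0.5,0,0,0],[-1,0,0,0.4,0,0,0],[-1,0,0,0,0,0,0]]]' 
python3 -m pendant '[[[-1,0,0,0.15,0,0,0],[-1,0,0,0.1,0,0,0],[-1,0,0,0,0,0,0]]]'
```

```text
time_s: 11.25
tool_pos: [0.4314, 0.1642, 0.0449]
orientation: [0.688, 0.726, -0.0, -0.0]
wrist_force: [0.3, 0.9, -0.9]
finger_gap: 0.0228
grip_force: 49.4
time_s: 11.62
tool_pos: [0.4317, 0.1643, 0.0428]
orientation: [0.688, 0.726, 0.0, 0.0]
wrist_force: [-0.1, 0.3, -1.6]
finger_gap: 0.023
grip_force: 49.5
```

```bash

python3 -m pendant '[[[-1,0,0,0.15,0,0,0],[-1,0,0,0,0,0,0]]]' 
python3 -m pendant '[[[-1,0,0,0.15,0,0,0],[-1,0,0,0,0,0,0]]]'
```

```text
time_s: 11.88
tool_pos: [0.4318, 0.1643, 0.0426]
orientation: [0.688, 0.726, 0.0, 0.0]
wrist_force: [-6.6, -1.1, 18.4]
finger_gap: 0.023
grip_force: 53.0
time_s: 12.12
tool_pos: [0.4318, 0.1643, 0.0424]
orientation: [0.688, 0.726, 0.001, 0.001]
wrist_force: [-11.8, -3.1, 39.2]
finger_gap: 0.023
grip_force: 56.2
```

```bash

python3 -m pendant '[[[-0.2,0,0,-0.2,0,0,0],[-0.1,0,0,0,0,0,0],[0,0,0,0,0,0,0],[0,0,0,-2,0,0,0],[0,0,0,-5,0,0,0]]]' 40
python3 -m pendant '[[[0,0,0,-5,0,0,0],[0,0,0,-3,0,0,0],[0,0,0,0,0,0,0]]]'
python3 -c "
from h import *
im=manip.read_camera('scene');cv2.imwrite('pics/s3.png',im[:,:,::-1])
go(.5475,-.1885,.09,1.312)"
```

```text
time_s: 12.75
tool_pos: [0.4304, 0.164, 0.1107]
orientation: [0.688, 0.726, -0.002, -0.002]
wrist_force: [1.6, 0.2, -0.0]
finger_gap: 0.0425
grip_force: 0.0
time_s: 13.12
tool_pos: [0.4327, 0.1645, 0.1936]
orientation: [0.688, 0.726, 0.002, 0.001]
wrist_force: [-0.3, 0.2, -0.9]
finger_gap: 0.0427
grip_force: 0.0
t 13.18 pos [0.432  0.1643 0.1921] gap 0.0429 F [ 0.3658 -0.0447 -0.7562]
shift cm [-35.8473   9.6523  10.2121] then turn [ 0.0013 -0.0004  0.3118]
```

```bash

python3 -m pendant '[[[0,-4,4,0,0,0,0],[0,-4,4,0,0,0,0],[0,-5,1.6,0,0,0,0],[0,-5,0,0,0,0,0],[0,-5,0,0,0,0,0]]]'
python3 -m pendant '[[[0,-5,0,0,0,0,0],[0,-5,0,0,0,0,0],[0,-2.8,0,2,0,0,0],[0,0,0,4,0,0,0.16],[0,0,0,3,0,0,0.15]]]'
python3 -m pendant '[[[0,0,0,0,0,0,0]]]'
python3 -c "
from h import *
go(.5475,-.1885,.019,1.312)"
```

```text
time_s: 13.8
tool_pos: [0.5393, -0.0618, 0.1897]
orientation: [0.688, 0.726, -0.001, -0.001]
wrist_force: [0.7, 0.3, 0.2]
finger_gap: 0.0428
grip_force: 0.0
time_s: 14.42
tool_pos: [0.5452, -0.1882, 0.0983]
orientation: [0.794, 0.608, -0.001, -0.002]
wrist_force: [0.2, 0.6, -0.3]
finger_gap: 0.0429
grip_force: 0.0
time_s: 14.55
tool_pos: [0.5446, -0.1873, 0.0983]
orientation: [0.792, 0.611, -0.001, -0.003]
wrist_force: [-0.2, 0.1, 0.5]
finger_gap: 0.0429
grip_force: 0.0
t 14.55 pos [ 0.5446 -0.1873  0.0983] gap 0.0429 F [-0.1876  0.1482  0.4734]
shift cm [-0.0503  0.3656  7.9281] then turn [-0.0067 -0.0015  0.0025]
```

```bash
python3 -c "
from h import *
im=cv2.imread('pics/s3.png');cv2.imwrite('pics/s3c.png',cv2.resize(im[240:345,180:320],None,fx=5,fy=5,interpolation=cv2.INTER_CUBIC))"
```

```text
(no output)
```

View pics/s3c.png

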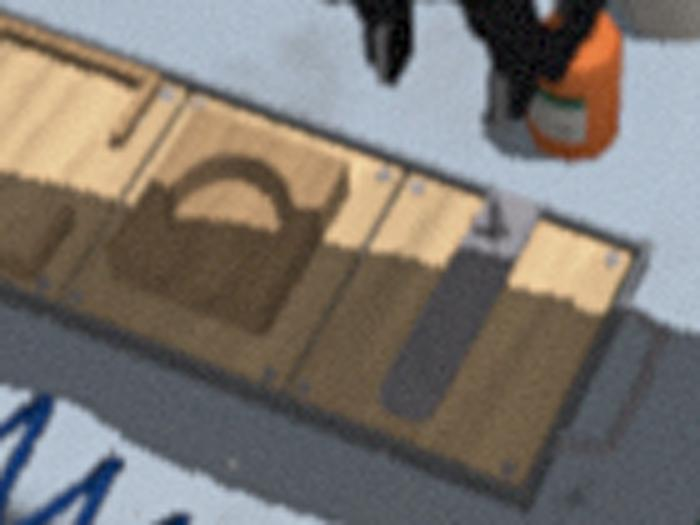

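```bash

python3 -m pendant '[[[0,0,0.35,3,0,0,0],[0,0,0,3,0,0,0],[0,0,0,1.5,0,0,0],[-0.2,0,0,0.35,0,0,0],[-0.2,0,0,0,0,0,0]]]' 
python3 -c "
from h import *
go(.5475,-.1885,.019,1.312)"
```

```text
time_s: 15.18
tool_pos: [0.5503, -0.1892, 0.0241]
orientation: [0.792, 0.611, 0.0, 0.0]
wrist_force: [0.2, -0.4, -0.2]
finger_gap: 0.0341
grip_force: 0.0
t 15.18 pos [ 0.5503 -0.1892  0.0241] gap 0.0341 F [ 0.1528 -0.3626 -0.1921]
shift cm [-0.003  -0.2901  0.5065] then turn [0.0009 0.0002 0.0026]
```

```bash

python3 -m pendant '[[[-0.2,0,-0.2,0.3,0,0,0],[-0.2,0,0,0.2,0,0,0],[-0.2,0,0,0,0,0,0]]]' 
python3 -m pendant '[[[-1,0,0,0,0,0,0],[-1,0,0,0,0,0,0],[-1,0,0,0,0,0,0],[-1,0,0,0,0,0,0]]]' 40
python3 -m pendant '[[[-1,0,0,-0.5,0,0,0],[-1,0,0,-2,0,0,0],[-1,0,0,-4,0,0,0],[-1,0,0,-5,0,0,0],[-1,0,0,0,0,0,0]]]' 
python3 -c "
from h import *
im=manip.read_camera('scene');cv2.imwrite('pics/s4.png',cv2.resize(im[90:230,230:380,::-1],None,fx=4,fy=4,interpolation=cv2.INTER_CUBIC))
go(.4315,.1642,.192,1.622)"
```

```text
time_s: 15.55
tool_pos: [0.5479, -0.1885, 0.0184]
orientation: [0.792, 0.611, 0.0, 0.0]
wrist_force: [-0.4, 0.3, 0.1]
finger_gap: 0.0339
grip_force: 0.0
time_s: 16.05
tool_pos: [0.5481, -0.1886, 0.0186]
orientation: [0.792, 0.611, 0.0, 0.0]
wrist_force: [-1.2, 1.8, 4.8]
finger_gap: 0.0243
grip_force: 39.8
time_s: 16.68
tool_pos: [0.5496, -0.1894, 0.1372]
orientation: [0.792, 0.611, 0.001, 0.003]
wrist_force: [0.5, 0.0, -1.2]
finger_gap: 0.0245
grip_force: 39.4
t 16.73 pos [ 0.5487 -0.1889  0.1349] gap 0.0243 F [ 0.2261 -0.471  -0.6263]
shift cm [ 31.1661 -20.2868  -5.7964] then turn [ 0.0032  0.0012 -0.3082]
```

View pics/s4.png

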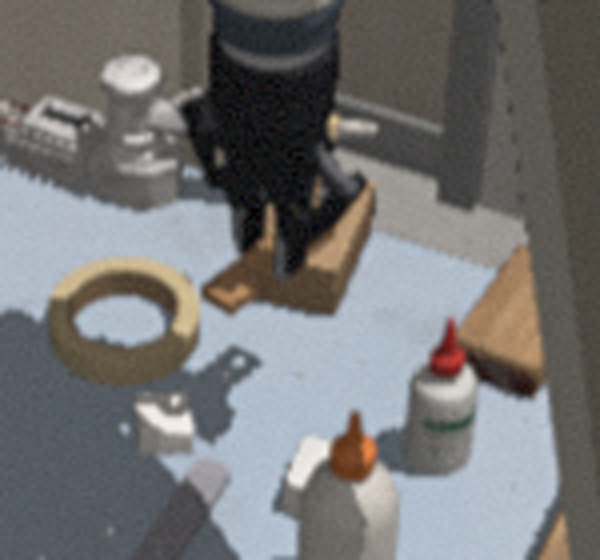

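```bash

python3 -m pendant '[[[-1,0,0,-3,0,0,-0.154],[-1,0,0,-2.7,0,0,-0.154],[-1,5,0,0,0,0,0],[-1,5,0,0,0,0,0],[-1,5,0,0,0,0,0]]]' 
python3 -m pendant '[[[-1,5,0,0,0,0,0],[-1,5,-1,0,0,0,0],[-1,4,-3,0,0,0,0],[-1,4,-3,0,0,0,0],[-1,2.8,-2.5,0,0,0,0]]]' 
python3 -m pendant '[[[-1,0,0,0,0,0,0],[-1,0,0,0,0,0,0]]]' 
python3 -c "
from h import *
go(.4315,.1642,.085,1.622)"
```

```text
time_s: 17.35
tool_pos: [0.5395, -0.0373, 0.1888]
orientation: [0.689, 0.725, -0.001, -0.001]
wrist_force: [1.0, 0.0, -0.2]
finger_gap: 0.0245
grip_force: 39.4
time_s: 17.98
tool_pos: [0.4329, 0.1654, 0.1889]
orientation: [0.689, 0.725, -0.001, -0.001]
wrist_force: [0.3, 0.1, 0.2]
finger_gap: 0.0244
grip_force: 39.4
time_s: 18.23
tool_pos: [0.4348, 0.1641, 0.1896]
orientation: [0.689, 0.725, -0.0, -0.0]
wrist_force: [0.0, 0.1, 0.0]
finger_gap: 0.0243
grip_force: 39.4
t 18.23 pos [0.4348 0.1641 0.1896] gap 0.0243 F [0.0347 0.1339 0.0475]
shift cm [ 0.0314 -0.3161 10.4575] then turn [-0.001   0.0003  0.0003]
```

```bash

python3 -m pendant '[[[-1,0,-0.32,4,0,0,0],[-1,0,0,4,0,0,0],[-1,0,0,1.8,0,0,0],[-1,0,0,0,0,0,0],[-1,0,0,0,0,0,0]]]' 
python3 -c "
from h import *
go(.4315,.1642,.085,1.622)
im=manip.read_camera('top'); a=cv2.resize(im[235:285,135:205,::-1],None,fx=6,fy=6,interpolation=cv2.INTER_CUBIC)
im=manip.read_camera('scene'); b=cv2.resize(im[260:340,240:300,::-1],None,fx=6,fy=6,interpolation=cv2.INTER_CUBIC)
o=np.zeros((480,780,3),np.uint8);o[:300,:420]=a;o[:,420:]=b
cv2.imwrite('pics/p3.png',o)
for d in(.038,-.038):
    p=np.array([.4315,.1642])+d*np.array([np.cos(1.622),np.sin(1.622)])
    print((proj('top',[*p,.0767])-[135,235]+.5)*6,(proj('scene',[*p,.0767])-[240,260]+.5)*6+[420,0])
"
```

```text
time_s: 18.85
tool_pos: [0.4324, 0.1636, 0.0928]
orientation: [0.689, 0.725, 0.0, 0.0]
wrist_force: [0.3, 0.3, 0.5]
finger_gap: 0.0245
grip_force: 39.4
t 18.85 pos [0.4324 0.1636 0.0928] gap 0.0245 F [0.2805 0.325  0.4982]
shift cm [ 0.0616 -0.0923  0.7755] then turn [ 0.0006 -0.     -0.0011]
[ 47.3758 158.2351] [564.7947 252.0023]
[260.4219 147.2007] [656.709   89.3014]
```

View pics/p3.png

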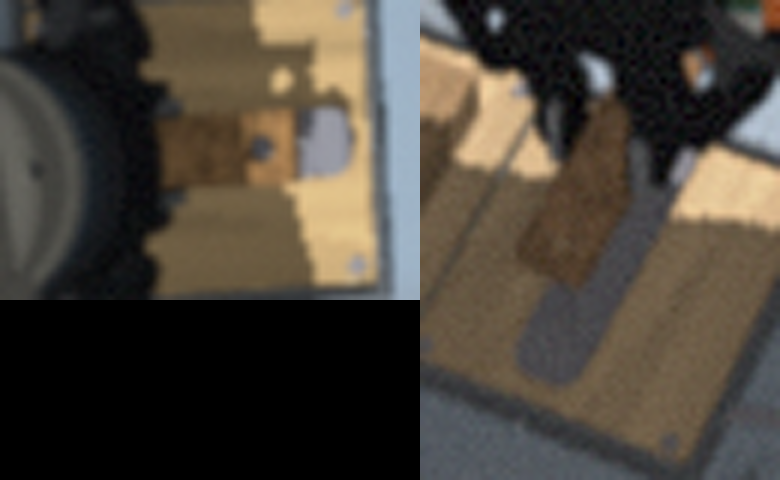

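```bash

python3 -m pendant '[[[-1,0.06,-0.09,0.6,0,0,0],[-1,0,0,0.6,0,0,0],[-1,0,0,0,0,0,0]]]' 
python3 -m pendant '[[[-1,0,0,0.25,0,0,0],[-1,0,0,0.25,0,0,0],[-1,0,0,0.2,0,0,0],[-1,0,0,0,0,0,0]]]'
```

```text
time_s: 19.32
tool_pos: [0.4303, 0.1646, 0.0798]
orientation: [0.689, 0.725, -0.0, -0.0]
wrist_force: [0.9, 0.7, 0.0]
finger_gap: 0.0243
grip_force: 39.4
time_s: 19.82
tool_pos: [0.4306, 0.1645, 0.0731]
orientation: [0.689, 0.725, -0.0, -0.0]
wrist_force: [-0.0, -0.3, 0.4]
finger_gap: 0.0243
grip_force: 39.4
```

```bash

python3 -m pendant '[[[-1,0,0.05,0.4,0,0,0],[-1,0,0,0.4,0,0,0],[-1,0,0,0,0,0,0]]]' 
python3 -m pendant '[[[-1,0,0,0.5,0,0,0],[-1,0,0,0.4,0,0,0],[-1,0,0,0,0,0,0]]]'
python3 -m pendant '[[[-1,0,0,0.4,0,0,0],[-1,0,0,0.15,0,0,0],[-1,0,0,0,0,0,0]]]'
```

```text
time_s: 20.2
tool_pos: [0.4309, 0.1645, 0.0649]
orientation: [0.689, 0.725, -0.0, -0.0]
wrist_force: [-0.5, 0.0, 0.8]
finger_gap: 0.0245
grip_force: 39.4
time_s: 20.58
tool_pos: [0.4309, 0.1646, 0.0559]
orientation: [0.689, 0.725, -0.0, -0.0]
wrist_force: [-0.7, -0.6, -1.1]
finger_gap: 0.0246
grip_force: 39.4
time_s: 20.95
tool_pos: [0.4311, 0.1646, 0.0507]
orientation: [0.689, 0.725, -0.0, -0.0]
wrist_force: [-0.5, -0.5, -0.4]
finger_gap: 0.0243
grip_force: 39.4
```

```bash

python3 -m pendant '[[[-1,0,0,0.12,0,0,0],[-1,0,0,0,0,0,0]]]' 
python3 -m pendant '[[[-1,0,0,0.12,0,0,0],[-1,0,0,0,0,0,0]]]'
```

```text
time_s: 21.2
tool_pos: [0.4313, 0.1646, 0.0496]
orientation: [0.689, 0.725, 0.0, 0.0]
wrist_force: [-1.0, 0.4, -0.0]
finger_gap: 0.0244
grip_force: 39.5
time_s: 21.45
tool_pos: [0.4313, 0.1646, 0.0495]
orientation: [0.689, 0.725, 0.0, 0.0]
wrist_force: [-5.2, -1.2, 17.2]
finger_gap: 0.0245
grip_force: 41.3
```

```bash

python3 -m pendant '[[[-0.2,0,0,-0.1,0,0,0],[-0.1,0,0,0,0,0,0],[0,0,0,0,0,0,0],[0,0,0,-2,0,0,0],[0.3,0,0,-5,0,0,0]]]' 40
python3 -m pendant '[[[1,0,0,-5,0,0,0],[1,0,0,-5,0,0,0],[1,0,0,-3,0,0,0],[1,0,0,0,0,0,0]]]'
python3 -c "
from h import *
print(unp('top',(325.7,255.3),0),unp('scene',(341.3,205.0),0),tri((325.7,255.3),(341.3,205)))
print('glue',unp('top',(263.1,260.1),0),unp('scene',(310.9,240.4),0))
im=cv2.imread('pics/top0.png');o1=cv2.resize(im[235:280,300:350],None,fx=8,fy=8,interpolation=cv2.INTER_CUBIC)
im=cv2.imread('pics/scene0.png');o2=cv2.resize(im[165:215,320:360],None,fx=8,fy=8,interpolation=cv2.INTER_CUBIC)
o=np.zeros((400,720,3),np.uint8);o[:360,:400]=o1;o[:,400:]=o2
cv2.imwrite('pics/bot.png',o)
go(.41,-.195,.22,1.622)"
```

```text
time_s: 22.08
tool_pos: [0.4299, 0.1643, 0.1184]
orientation: [0.689, 0.725, -0.002, -0.001]
wrist_force: [1.4, 0.1, -0.3]
finger_gap: 0.0555
grip_force: 0.0
time_s: 22.58
tool_pos: [0.4321, 0.1648, 0.2513]
orientation: [0.689, 0.725, 0.002, 0.001]
wrist_force: [0.5, 1.0, 0.1]
finger_gap: 0.085
grip_force: 0.0
[ 0.4389 -0.2009] [ 0.418  -0.1926] [ 0.431  -0.2065 -0.02  ]
glue [ 0.4278 -0.0545] [ 0.4371 -0.0483]
t 22.57 pos [0.4321 0.1648 0.2513] gap 0.085 F [0.4554 0.9684 0.0585]
shift cm [-35.8179  -4.0509   3.0959] then turn [ 0.0039 -0.0005 -0.0002]
```

View pics/bot.png

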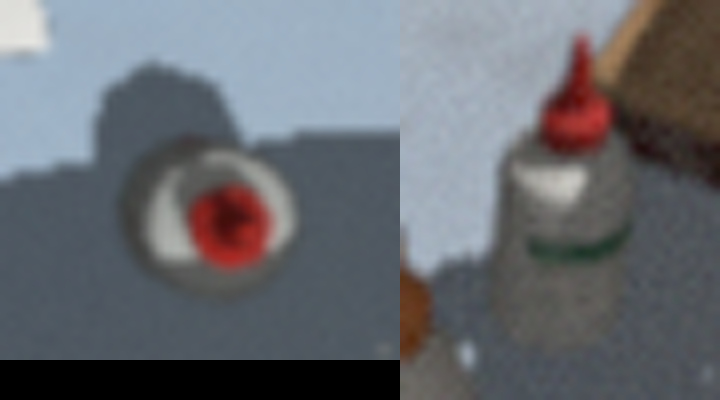

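```bash
python3 -c "
from h import *
T=lambda u,v:((u+.5)/8-.5+300,(v+.5)/8-.5+235)
S=lambda u,v:((u-399.5)/8-.5+320,(v+.5)/8-.5+165)
print(unp('top',T(193,208),0),unp('top',T(216,218),.08),unp('top',T(232,225),.122))
print('scene tip',unp('scene',S(581,35),.122),'tri tip',tri(T(232,225),S(581,35)))
for z in (0,.08,.122):print(z,(proj('scene',[.436,-.198,z])-[320,165]+.5)*8+[400,0])
go(.43,-.1985,.25,1.622)"
```

```text
[ 0.4266 -0.1961] [ 0.4275 -0.1931] [ 0.4277 -0.192 ]
scene tip [ 0.4279 -0.1974] tri tip [ 0.427  -0.1918  0.1271]
0 [530.7666 294.6726]
0.08 [548.284  122.5387]
0.122 [558.1069  26.0151]
t 22.57 pos [0.4321 0.1648 0.2513] gap 0.085 F [0.4554 0.9684 0.0585]
shift cm [-36.2678  -2.0595   0.1035] then turn [ 0.0039 -0.0005 -0.0002]
```

```bash

python3 -m pendant '[[[1,-4.5,0,0,0,0,0],[1,-5.3,0,0,0,0,0],[1,-5.3,0,0,0,0,0],[1,-5.3,0,0,0,0,0],[1,-5.3,0,0,0,0,0]]]'
python3 -m pendant '[[[1,-5.3,-1.1,2,0,0,0],[1,-4.9,-1.1,4,0,0,0],[1,0,0,4,0,0,0],[1,0,0,0,0,0,0],[1,0,0,0,0,0,0]]]'
python3 -c "
from h import *
go(.4275,-.195,.071,1.622)"
```

```text
time_s: 23.2
tool_pos: [0.4438, -0.0937, 0.2482]
orientation: [0.689, 0.725, -0.0, -0.001]
wrist_force: [1.7, 0.9, -0.1]
finger_gap: 0.0856
grip_force: 0.0
time_s: 23.82
tool_pos: [0.4281, -0.1935, 0.1512]
orientation: [0.689, 0.725, 0.0, 0.0]
wrist_force: [0.8, -0.7, 1.4]
finger_gap: 0.0855
grip_force: 0.0
t 23.82 pos [ 0.4281 -0.1935  0.1512] gap 0.0855 F [ 0.7841 -0.7155  1.3763]
shift cm [-0.1459 -0.0664  8.0183] then turn [0.0002 0.0001 0.0005]
```

```bash

python3 -m pendant '[[[1,-0.15,-0.07,3,0,0,0],[1,0,0,3,0,0,0],[1,0,0,1.9,0,0,0],[0.3,0,0,0,0,0,0],[0,0,0,0,0,0,0]]]' 25
python3 -c "
from h import *
im=manip.read_camera('scene');cv2.imwrite('pics/s5.png',cv2.resize(im[100:240,270:420,::-1],None,fx=4,fy=4,interpolation=cv2.INTER_CUBIC))
go(.4275,-.195,.071,1.622)"
```

```text
time_s: 24.45
tool_pos: [0.4281, -0.1954, 0.073]
orientation: [0.689, 0.725, 0.0, 0.001]
wrist_force: [-0.1, -0.1, -0.2]
finger_gap: 0.0519
grip_force: 0.0
t 24.5 pos [ 0.4281 -0.1955  0.073 ] gap 0.0441 F [0.2725 0.2754 0.711 ]
shift cm [ 0.0576 -0.0529  0.196 ] then turn [0.002  0.0016 0.0005]
```

View pics/s5.png

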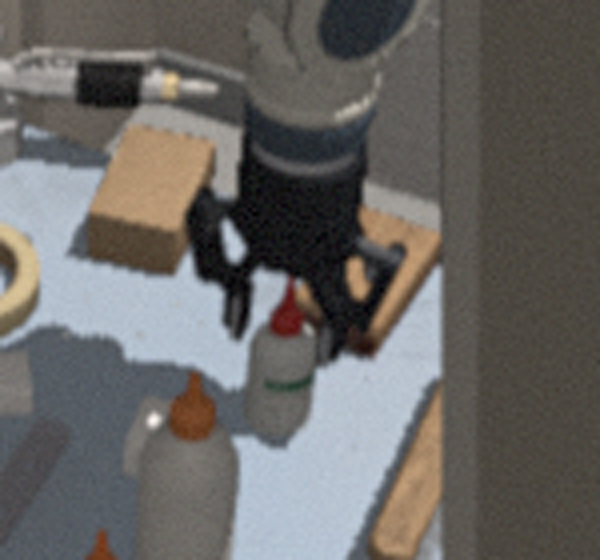

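```bash

python3 -m pendant '[[[-1,0,0,0,0,0,0],[-1,0,0,0,0,0,0],[-1,0,0,0,0,0,0]]]' 25
python3 -m pendant '[[[-1,0,0,-0.5,0,0,0],[-1,0,0,-1.5,0,0,0],[-1,0,0,-3,0,0,0],[-1,0,0,0,0,0,0]]]' 25
python3 -c "
from h import *
im=manip.read_camera('scene');cv2.imwrite('pics/s6.png',cv2.resize(im[90:230,270:420,::-1],None,fx=4,fy=4,interpolation=cv2.INTER_CUBIC))
"
```

```text
time_s: 24.88
tool_pos: [0.428, -0.1958, 0.0732]
orientation: [0.689, 0.725, 0.0, 0.002]
wrist_force: [-0.6, 0.3, 7.5]
finger_gap: 0.0414
grip_force: 24.3
time_s: 25.38
tool_pos: [0.4282, -0.196, 0.1238]
orientation: [0.689, 0.725, 0.0, 0.002]
wrist_force: [1.1, 0.4, -1.3]
finger_gap: 0.0414
grip_force: 25.5
```

View pics/s6.png

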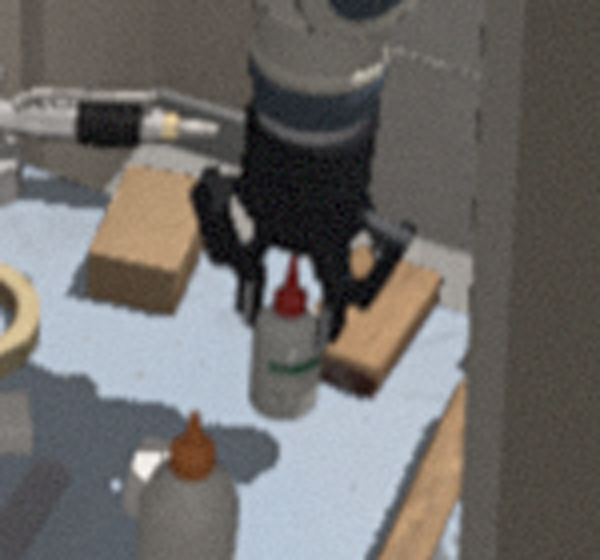

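```bash

python3 -m pendant '[[[-1,0,3,-3,0,0,0],[-1,0,4,-3,0,0,0],[-1,1,4,-2,0,0,0],[-1,4,2.6,0,0,0,0],[-1,5,0,0,0,0,0]]]' 
python3 -m pendant '[[[-1,5,0,0,0,0,0],[-1,5,0,0,0,0,0],[-1,5,0,0,0,0,0],[-1,5,0,0,0,0,0],[-1,4,0,0,0,0,0]]]' 
python3 -m pendant '[[[-1,1.9,0,0,0,0,0],[-1,0,0,0,0,0,0],[-1,0,0,0,0,0,0]]]' 
python3 -c "
from h import *
im=manip.read_camera('scene')
r=manip.regions_of('scene','oil_bottle'); s=manip.read_state(); p=s['tool_pos']; print(p)
for d in r[:3]:
    ys,xs=np.nonzero(d['mask']); print(round(d['p'],2),d['bbox'],'row widths',[(y,xs[ys==y].min(),xs[ys==y].max()) for y in range(ys.min(),ys.max()+1,4)])
th=np.linspace(0,6.28,60)
for off in (-.006,0,.006):
  Q=np.array([proj('scene',[p[0]+.022*np.cos(a),p[1]+off+.022*np.sin(a),p[2]-.0732]) for a in th]); M=np.array([proj('scene',[p[0]+.022*np.cos(a),p[1]+off+.022*np.sin(a),p[2]-.03]) for a in th])
  t=proj('scene',[p[0],p[1]+off,p[2]-.0732+.122])
  print(off,'base bottom row',Q[:,1].max(),'base cols',Q[:,0].min(),Q[:,0].max(),'mid row',M[:,1].mean(),'cols',M[:,0].min(),M[:,0].max(),'tip',t)
h=cv2.cvtColor(im[:,:,::-1].copy(),cv2.COLOR_BGR2HSV).astype(int); q=((h[...,0]<8)|(h[...,0]>172))&(h[...,1]>150)&(h[...,2]>60); q[:,:130]=0
n,l,st,ce=cv2.connectedComponentsWithStats(q.astype(np.uint8)); print([(st[i].tolist()) for i in range(1,n) if st[i,4]>15])
im=manip.read_camera('top'); 
for q,z in (('socket_insert',.003),('bay_insert',.003)):
  print(q,[(round(d['p'],2),unp('top',d['position'],z)) for d in manip.place_of('top',q)[:2]])
print('socket from first pic',unp('top',(168.9,211.3),.003),unp('scene',(227.6,291.2),.003),'bay',unp('top',(163.8,162),.003),unp('scene',(184.8,272.3),.003),'pin',unp('top',(170.7,257.8),.003),unp('scene',(273.9,305.9),.003))
go(.5463,.1703,.15,1.622)"
```

```text
time_s: 26.05
tool_pos: [0.5591, -0.0877, 0.1998]
orientation: [0.689, 0.725, -0.0, -0.001]
wrist_force: [1.0, -0.0, -0.8]
finger_gap: 0.041
grip_force: 25.7
time_s: 26.68
tool_pos: [0.5449, 0.1531, 0.2005]
orientation: [0.689, 0.725, -0.0, -0.0]
wrist_force: [0.8, -1.1, -0.7]
finger_gap: 0.0408
grip_force: 25.7
time_s: 27.05
tool_pos: [0.5447, 0.1693, 0.2011]
orientation: [0.689, 0.725, -0.0, -0.0]
wrist_force: [-0.1, -0.1, -0.4]
finger_gap: 0.0414
grip_force: 25.7
[0.5448 0.169  0.2013]
0.89 [210.5, 218.4, 233.4, 260.9] row widths [(219, np.int64(216), np.int64(218)), (223, np.int64(216), np.int64(220)), (227, np.int64(214), np.int64(223)), (231, np.int64(213), np.int64(224)), (235, np.int64(211), np.int64(225)), (239, np.int64(211), np.int64(225)), (243, np.int64(211), np.int64(227)), (247, np.int64(212), np.int64(232)), (251, np.int64(213), np.int64(233)), (255, np.int64(214), np.int64(233)), (259, np.int64(216), np.int64(231))]
0.6 [285.8, 233.5, 306.3, 272.2] row widths [(233, np.int64(294), np.int64(296)), (237, np.int64(292), np.int64(297)), (241, np.int64(289), np.int64(299)
[... 509 characters left out ...]
6 233.4516000303817 mid row 242.45922371475757 cols 210.67077600010919 231.94914045284742 tip [217.7493 217.3884]
0.006 base bottom row 265.5400630241147 base cols 211.2435694682196 231.9893750418053 mid row 244.4793878716128 cols 209.09164922536988 230.43994154434137 tip [216.1067 219.437 ]
[[387, 159, 22, 24, 186], [214, 219, 11, 15, 88]]
socket_insert [(0.95, array([0.5392, 0.1746]))]
bay_insert [(0.9, array([0.6627, 0.1742]))]
socket from first pic [0.5415 0.1655] [0.5408 0.1765] bay [0.6577 0.1793] [0.6582 0.1782] pin [0.4333 0.1597] [0.4282 0.1617]
t 27.3 pos [0.5448 0.1693 0.2015] gap 0.041 F [ 0.6648 -0.0169 -0.9181]
shift cm [0.0889 0.1545 5.1464] then turn [ 0.      0.     -0.0015]
```

```bash

python3 -m pendant '[[[-1,0.12,0.1,3,0,0,0],[-1,0,0,3,0,0,0],[-1,0,0,2.5,0,0,0],[-1,0,0,0,0,0,0]]]' 
python3 -m pendant '[[[-1,0,0,0.4,0,0,0],[-1,0,0,0.4,0,0,0],[-1,0,0,0.4,0,0,0],[-1,0,0,0,0,0,0]]]' 
python3 -c "
from h import *
go(.5458,.1705,.0882,1.622)"
```

```text
time_s: 27.8
tool_pos: [0.5446, 0.1708, 0.115]
orientation: [0.689, 0.725, -0.001, -0.001]
wrist_force: [-0.8, 0.0, -1.4]
finger_gap: 0.0407
grip_force: 25.7
time_s: 28.3
tool_pos: [0.5455, 0.1715, 0.1044]
orientation: [0.689, 0.725, -0.0, -0.0]
wrist_force: [0.2, -0.2, -0.3]
finger_gap: 0.041
grip_force: 25.7
t 28.3 pos [0.5455 0.1715 0.1044] gap 0.041 F [ 0.1748 -0.2144 -0.3179]
shift cm [-0.0965  0.0271  1.6179] then turn [-0.0001 -0.     -0.0001]
```

```bash

python3 -m pendant '[[[-1,0,0,0.5,0,0,0],[-1,0,0,0.5,0,0,0],[-1,0,0,0.3,0,0,0],[-1,0,0,0,0,0,0]]]' 
python3 -m pendant '[[[-1,0,0,0.15,0,0,0],[-1,0,0,0.1,0,0,0],[-1,0,0,0,0,0,0]]]' 
```

```text
time_s: 28.8
tool_pos: [0.5454, 0.1714, 0.0911]
orientation: [0.689, 0.725, -0.0, -0.0]
wrist_force: [-0.2, -0.4, -1.1]
finger_gap: 0.0411
grip_force: 25.7
time_s: 29.18
tool_pos: [0.5456, 0.1715, 0.0889]
orientation: [0.689, 0.725, -0.0, -0.0]
wrist_force: [-0.4, -0.2, -0.4]
finger_gap: 0.0412
grip_force: 25.7
```

```bash

python3 -m pendant '[[[-1,0,0,0.1,0,0,0],[-1,0,0,0,0,0,0]]]' 
python3 -m pendant '[[[0.2,0,0,0,0,0,0],[0.6,0,0,0,0,0,0],[1,0,0,0,0,0,0],[1,0,0,-2,0,0,0],[1,0,0,-5,0,0,0]]]'
python3 -m pendant '[[[1,0,0,-5,0,0,0],[1,0,0,-3,0,0,0],[1,0,0,0,0,0,0]]]'
python3 -c "
from h import *
t=cv2.imread('pics/top0.png')
x0,y0,U=345,165,8
a=cv2.resize(t[y0:220,x0:420],None,fx=U,fy=U,interpolation=cv2.INTER_CUBIC);h=cv2.cvtColor(a,cv2.COLOR_BGR2HSV).astype(int)
m=((h[...,0]<25)&(h[...,1]>60)&(h[...,2]>130)).astype(np.uint8)
m=cv2.morphologyEx(m,cv2.MORPH_OPEN,np.ones((15,15)))
n,l,st,ce=cv2.connectedComponentsWithStats(m);k=1+np.argmax(st[1:,4]);ys,xs=np.nonzero(l==k)
P=np.array([unp('top',((x+.5)/U-.5+x0,(y+.5)/U-.5+y0),.045) for x,y in zip(xs[::9],ys[::9])],dtype=np.float32)
w,v=np.linalg.eigh(np.cov(P.T));v=v[:,1]*np.sign(v[1,1])
print('carton top face',P.mean(0),cv2.minAreaRect(P),'yaw',np.arctan2(v[1],v[0]),np.sqrt(12*w))
im=manip.read_camera('scene');print([(round(d['p'],2),d['bbox']) for d in manip.spot_in('scene','oil_bottle')[:3]])
print('expect base/tip',proj('scene',[.5455,.1715,.015]),proj('scene',[.5455,.1715,.137]))
print('carton scene place',[(round(d['p'],2),unp('scene',d['position'],0)) for d in manip.place_of('scene','belt_carton')[:2]])
go(*P.mean(0),.20,np.arctan2(v[1],v[0]))"
```

```text
time_s: 29.42
tool_pos: [0.5457, 0.1715, 0.0884]
orientation: [0.689, 0.725, 0.0, 0.0]
wrist_force: [-1.5, -1.0, 2.7]
finger_gap: 0.0411
grip_force: 26.3
time_s: 30.05
tool_pos: [0.5444, 0.1712, 0.1566]
orientation: [0.689, 0.725, -0.002, -0.001]
wrist_force: [1.2, 0.8, 0.6]
finger_gap: 0.0854
grip_force: 0.0
time_s: 30.42
tool_pos: [0.5465, 0.1716, 0.2403]
orientation: [0.689, 0.725, 0.002, 0.001]
wrist_force: [-0.7, 1.5, -0.4]
finger_gap: 0.0855
grip_force: 0.0
carton top face [ 0.5796 -0.3248] ((0.5798534154891968, -0.32489097118377686), (0.06558283418416977, 0.09978314489126205), 8.947766304016113) yaw 1.7337917761108328 [0.0644 0.0986]
[(0.96, [217.3, 253.1, 233.9, 290.3]), (0.84, [285.7, 236.9, 305.8, 271.3])]
expect base/tip [226.5755 285.8359] [221.8704 253.2865]
carton scene place [(0.92, array([ 0.5818, -0.3158]))]
t 30.57 pos [0.5452 0.1714 0.2368] gap 0.0856 F [ 0.1431  0.5538 -0.518 ]
shift cm [-49.7259   0.9175   3.6891] then turn [-0.0016  0.0001 -0.112 ]
```

```bash

python3 -m pendant '[[[1,-4,0,0,0,0,0],[1,-5.5,0.2,0,0,0,0],[1,-5.5,0.2,0,0,0,0],[1,-5.5,0.2,0,0,0,0],[1,-5.5,0.3,0,0,0,0]]]' 
python3 -m pendant '[[[1,-5.5,0,0,0,0,0],[1,-5.5,0,0,0,0,0],[1,-5,0,0,0,0,0],[1,-4.5,0,0,0,0,0],[1,-3.2,0,1,0,0,-0.05]]]' 
python3 -m pendant '[[[1,0,0,3,0,0,-0.06],[1,0,0,3,0,0,0],[1,0,0,3,0,0,0],[1,0,0,0,0,0,0]]]' 
python3 -c "
from h import *
go(.5797,-.325,.032,1.727)"
```

```text
time_s: 31.2
tool_pos: [0.5673, -0.0894, 0.2365]
orientation: [0.689, 0.725, -0.0, -0.001]
wrist_force: [1.9, 0.8, -0.0]
finger_gap: 0.0853
grip_force: 0.0
time_s: 31.82
tool_pos: [0.5795, -0.3266, 0.2264]
orientation: [0.671, 0.742, -0.0, -0.001]
wrist_force: [0.8, 0.3, 0.1]
finger_gap: 0.0853
grip_force: 0.0
time_s: 32.33
tool_pos: [0.5784, -0.3234, 0.1343]
orientation: [0.648, 0.762, -0.0, -0.003]
wrist_force: [0.4, -0.2, -0.2]
finger_gap: 0.0857
grip_force: 0.0
t 32.33 pos [ 0.5784 -0.3234  0.1343] gap 0.0857 F [ 0.3692 -0.1958 -0.1728]
shift cm [-0.2231  0.1521 10.2317] then turn [-0.0047 -0.0048  0.0047]
```

```bash

python3 -m pendant '[[[1,-0.2,0.1,3,0,0,0],[1,0,0,2.4,0,0,0],[1,0,0,0,0,0,0]]]' 
python3 -m pendant '[[[1,0,0,0.8,0,0,0],[1,0,0,0.8,0,0,0],[1,0,0,0,0,0,0]]]' 
python3 -c "
from h import *
go(.5797,-.325,.032,1.727)"
```

```text
time_s: 32.7
tool_pos: [0.5806, -0.3258, 0.083]
orientation: [0.648, 0.762, -0.0, -0.001]
wrist_force: [-0.3, 0.5, 0.9]
finger_gap: 0.0852
grip_force: 0.0
time_s: 33.08
tool_pos: [0.5811, -0.3261, 0.0677]
orientation: [0.648, 0.762, -0.0, -0.0]
wrist_force: [-0.3, -0.1, 0.2]
finger_gap: 0.0852
grip_force: 0.0
t 33.08 pos [ 0.5811 -0.3261  0.0677] gap 0.0852 F [-0.3372 -0.1334  0.2314]
shift cm [ 0.1335 -0.1147  3.57  ] then turn [-0.0004 -0.0004  0.0048]
```

```bash

python3 -m pendant '[[[1,0.1,-0.12,0.7,0,0,0],[1,0,0,0.7,0,0,0],[1,0,0,0.4,0,0,0],[1,0,0,0,0,0,0]]]' 
python3 -m pendant '[[[1,0,0,0.5,0,0,0],[1,0,0,0.4,0,0,0],[1,0,0,0.4,0,0,0],[1,0,0,0.4,0,0,0],[1,0,0,0,0,0,0]]]' 
python3 -c "
from h import *
go(.5797,-.325,.032,1.727)"
```

```text
time_s: 33.58
tool_pos: [0.5797, -0.3254, 0.0495]
orientation: [0.648, 0.762, -0.0, -0.0]
wrist_force: [-0.0, 0.6, 0.3]
finger_gap: 0.0857
grip_force: 0.0
time_s: 34.2
tool_pos: [0.5797, -0.3254, 0.0325]
orientation: [0.648, 0.762, -0.0, -0.0]
wrist_force: [0.4, 0.4, -0.3]
finger_gap: 0.0855
grip_force: 0.0
t 34.2 pos [ 0.5797 -0.3254  0.0325] gap 0.0855 F [ 0.4472  0.3556 -0.2656]
shift cm [0.0351 0.0059 0.0513] then turn [-0.0004 -0.0005  0.0048]
```

```bash

python3 -m pendant '[[[0.6,0,0,0,0,0,0],[0.2,0,0,0,0,0,0],[-1,0,0,0,0,0,0],[-1,0,0,0,0,0,0],[-1,0,0,0,0,0,0]]]' 30
python3 -m pendant '[[[-1,0,0,-0.5,0,0,0],[-1,0,0,-1.5,0,0,0],[-1,0,0,-3,0,0,0],[-1,0,0,-4,0,0,0],[-1,0,0,0,0,0,0]]]'
python3 -c "
from h import *
go(.6612,.1765,.14,1.622)"
```

```text
time_s: 34.83
tool_pos: [0.5801, -0.3256, 0.0333]
orientation: [0.648, 0.762, 0.0, 0.0]
wrist_force: [-0.4, 1.3, 5.3]
finger_gap: 0.0646
grip_force: 34.6
time_s: 35.45
tool_pos: [0.5812, -0.3264, 0.1273]
orientation: [0.648, 0.762, 0.0, 0.003]
wrist_force: [0.0, 0.5, -1.9]
finger_gap: 0.0645
grip_force: 34.1
t 35.45 pos [ 0.5812 -0.3264  0.1273] gap 0.0645 F [ 0.0122  0.5155 -1.907 ]
shift cm [48.355  15.9668 -1.4235] then turn [0.0047 0.0044 0.1098]
```

```bash
python3 -c "
from h import *
sc=lambda u,v:(u/2.667+130,v/2.667+120); tp=lambda u,v:(u/2.5+110,v/2.5+110)
for z in(0,.03,.06,.1): print(z,'white corner top view',unp('top',tp(135,45),z),'right edge',unp('top',tp(195,10),z),'scene upper',unp('scene',sc(82,290),z),'scene lower',unp('scene',sc(80,350),z))
print('can base',unp('scene',sc(112,282),0)); 
for z in (.15,.2,.25): print('can',z,unp('top',tp(270,20),z),unp('scene',sc(82,145),z))
im=manip.read_camera('top');
# white/low-sat pixels near the bay's far edge, current view
h=cv2.cvtColor(im[:,:,::-1].copy(),cv2.COLOR_BGR2HSV).astype(int); w=(h[...,1]<25)&(h[...,2]>150)
for c in range(125,215,6): 
  r=np.nonzero(w[90:145,c])[0]; print(c,(r.max()+90) if len(r) else None,end='; ')
"
```

```text
0 white corner top view [0.7396 0.1809] right edge [0.7735 0.1246] scene upper [0.7909 0.0932] scene lower [0.7496 0.1526]
0.03 white corner top view [0.7315 0.173 ] right edge [0.7644 0.1184] scene upper [0.7713 0.1113] scene lower [0.7311 0.169 ]
0.06 white corner top view [0.7233 0.165 ] right edge [0.7552 0.1121] scene upper [0.7516 0.1295] scene lower [0.7126 0.1855]
0.1 white corner top view [0.7125 0.1544] right edge [0.743  0.1038] scene upper [0.7253 0.1537] scene lower [0.6879 0.2074]
can base [0.7714 0.0718]
can 0.15 [0.7197 0.0329] [0.7937 0.0462]
can 0.2 [0.705  0.0261] [0.7552 0.0841]
can 0.25 [0.6902 0.0193] [0.7168 0.1221]
125 None; 131 102; 137 109; 143 113; 149 125; 155 125; 161 126; 167 122; 173 119; 179 116; 185 109; 191 97; 197 None; 203 None; 209 None;
```

```bash
python3 -c "
from h import *
P=tri((160,126.5),(160.7,228.7));print('V',P,proj('top',P),proj('scene',P), 'foot in scene',proj('scene',[P[0],P[1],0]))
s=cv2.imread('pics/scene0.png');h=cv2.cvtColor(s,cv2.COLOR_BGR2HSV).astype(int)
w=(h[...,1]<30)
for c in range(120,176,4):
  v=[(r,s[r,c].max()) for r in range(195,290) if w[r,c]]
  print(c,'rows',(v[0][0],v[-1][0]) if v else None,'values',[int(a[1]) for a in v[::6]])
"
```

```text
V [0.7147 0.1607 0.1124] [159.4649 125.3855] [161.7804 228.9955] foot in scene [169.7391 258.906 ]
120 rows (211, 281) values [190, 222, 224, 225, 222, 225, 224, 228, 110, 100]
124 rows (211, 278) values [198, 222, 221, 221, 224, 223, 225, 226, 106, 160]
128 rows (210, 271) values [184, 223, 224, 223, 225, 226, 226, 227, 134, 93]
132 rows (210, 270) values [190, 222, 224, 224, 223, 224, 228, 227, 128, 106, 160]
136 rows (210, 268) values [194, 221, 223, 224, 225, 226, 230, 205, 126, 105]
140 rows (210, 267) values [203, 223, 223, 221, 227, 225, 226, 141, 120, 101]
144 rows (210, 284) values [203, 224, 226, 225, 226, 225, 225, 128, 115, 102, 99]
148 rows (210, 285) values [180, 226, 227, 226, 225, 225, 233, 123, 111, 135, 119, 87]
152 rows (214, 288) values [105, 227, 226, 226, 228, 228, 127, 114, 135, 76]
156 rows (195, 289) values [68, 63, 85, 143, 229, 228, 230, 222, 124, 113, 116, 99]
160 rows (195, 289) values [66, 61, 68, 63, 62, 217, 146, 110, 99, 89, 70]
164 rows (195, 258) values [77, 91, 70, 63, 125, 70]
168 rows (195, 253) values [79, 90, 84, 100, 73]
172 rows (195, 248) values [86, 95, 75, 98]
```

```bash

python3 -m pendant '[[[-1,0,0,-3,0,0,0.11],[-1,3,0,-3,0,0,0],[-1,5,0,0,0,0,0],[-1,5,0,0,0,0,0],[-1,5,0,0,0,0,0]]]' 
python3 -m pendant '[[[-1,5,0,0,0,0,0],[-1,5,0,0,0,0,0],[-1,5,0.5,0,0,0,0],[-1,5,1,0,0,0,0],[-1,4,2,0,0,0,0]]]' 
python3 -m pendant '[[[-1,3.5,2.5,0,0,0,0],[-1,2.5,2.5,0,0,0,0],[-1,1.7,1.5,0,0,0,0],[-1,0,0,0,0,0,0],[-1,0,0,0,0,0,0]]]' 
python3 -c "
from h import *
go(.656,.175,.13,1.622)"
```

```text
time_s: 36.12
tool_pos: [0.5699, -0.1441, 0.1821]
orientation: [0.689, 0.725, -0.0, -0.001]
wrist_force: [-1.2, 0.3, -0.9]
finger_gap: 0.0645
grip_force: 34.1
time_s: 36.75
tool_pos: [0.5926, 0.0977, 0.1825]
orientation: [0.689, 0.725, -0.001, -0.001]
wrist_force: [0.6, -0.3, -1.4]
finger_gap: 0.0643
grip_force: 34.0
time_s: 37.38
tool_pos: [0.6538, 0.1756, 0.1821]
orientation: [0.689, 0.725, -0.001, -0.0]
wrist_force: [-0.0, -0.5, -1.3]
finger_gap: 0.0643
grip_force: 34.0
t 37.38 pos [0.6538 0.1756 0.1821] gap 0.0643 F [-0.0495 -0.4619 -1.2702]
shift cm [-0.0719  0.2297  5.2129] then turn [-0.0018  0.0003 -0.0002]
```

```bash
python3 -c "
from h import *
s=manip.read_state();p=s['tool_pos'];print(p)
def box(off,c):
    x=np.array([np.cos(.051),np.sin(.051)]);y=np.array([-x[1],x[0]])
    Q=np.array([proj(c,[*(p[:2]+a*.0325*x+(b*.05+off)*y),p[2]-.033+z]) for a in(-1,1) for b in(-1,1) for z in(0,.045)])
    return np.round([*Q.min(0),*Q.max(0)],1)
for c in('scene','top'):
    im=manip.read_camera(c); cv2.imwrite(f'pics/car_{c}.png',im[:,:,::-1])
    print(c,[(round(d['p'],2),[round(float(v),1) for v in d['bbox']]) for d in manip.spot_in(c,'belt_carton')[:2]])
    for o in(-.008,0,.008): print(o,box(o,c))
    if c=='top':
        h=cv2.cvtColor(im[:,:,::-1].copy(),cv2.COLOR_BGR2HSV).astype(int)
        r0=int(proj(c,[*p[:2],p[2]+.012])[1]); print(r0)
        for r in range(r0-12,r0+13,6): print(r,[tuple(int(v) for v in h[r,cc]) for cc in range(165,200,2)])
"
```

```text
[0.6538 0.1756 0.1821]
scene []
-0.008 [150.2 196.1 204.4 251.8]
0 [148.  198.5 202.5 254.6]
0.008 [145.8 201.  200.7 257.4]
top [(0.55, [113.1, 128.7, 177.8, 165.6])]
-0.008 [116.7 126.9 176.1 167.3]
0 [112.5 127.1 172.1 167.5]
0.008 [108.2 127.3 168.1 167.7]
145
133 [(17, 104, 147), (17, 102, 75), (17, 69, 67), (110, 23, 67), (102, 39, 65), (105, 39, 65), (103, 30, 60), (107, 27, 86), (105, 29, 105), (104, 28, 101), (106, 29, 97), (103, 24, 95), (106, 28, 100), (105, 28, 111), (105, 53, 193), (105, 51, 200), (104, 51, 200), (105, 53, 199)]
139 [(17, 102, 167), (17, 102, 85), (17, 100, 64), (17, 108, 73), (19, 107, 98), (19, 106, 101), (18, 108, 102), (18, 112, 164), (17, 111, 184), (17, 110, 183), (17, 101, 161), (16, 91, 135), (19, 89, 194), (100, 7, 110), (106, 48, 149), (105, 50, 199), (104, 49, 197), (105, 49, 198)]
145 [(17, 105, 163), (17, 107, 76), (18, 103, 67), (16, 91, 73), (20, 98, 96), (19, 99, 98), (19, 100, 97), (19, 102, 140), (19, 97, 194), (18, 101, 197), (18, 104, 188), (17, 113, 149), (18, 99, 165), (60, 2, 122), (104, 48, 153), (104, 53, 199), (104, 53, 198), (104, 51, 199)]
151 [(18, 105, 161), (16, 96, 80), (18, 105, 68), (19, 106, 70), (19, 102, 105), (19, 101, 109), (19, 99, 106), (19, 100, 168), (19, 99, 218), (19, 98, 219), (18, 103, 205), (17, 113, 169), (18, 101, 162), (19, 29, 123), (104, 51, 146), (104, 52, 198), (105, 53, 199), (105, 52, 198)]
157 [(17, 104, 169), (17, 103, 99), (17, 110, 72), (16, 99, 67), (19, 101, 166), (19, 99, 191), (19, 98, 189), (19, 99, 206), (19, 99, 220), (19, 99, 220), (18, 101, 202), (17, 115, 175), (19, 104, 162), (18, 51, 149), (104, 44, 115), (104, 52, 198), (103, 50, 198), (105, 51, 201)]
```

```bash

python3 -m pendant '[[[-1,-0.15,0.35,3,0,0,0],[-1,0,0,3,0,0,0],[-1,0,0,3,0,0,0],[-1,0,0,0,0,0,0],[-1,0,0,0,0,0,0]]]' 
python3 -c "
from h import *
go(.6575,.174,.044,1.622)"
```

```text
time_s: 38.2
tool_pos: [0.6585, 0.1745, 0.0944]
orientation: [0.689, 0.725, 0.001, 0.0]
wrist_force: [0.2, 1.1, -0.6]
finger_gap: 0.0645
grip_force: 34.0
t 38.2 pos [0.6585 0.1745 0.0944] gap 0.0645 F [ 0.2018  1.1037 -0.6099]
shift cm [-0.0423 -0.1082  5.0375] then turn [ 0.0015 -0.0001 -0.0006]
```

```bash

python3 -m pendant '[[[-1,0,-0.1,1,0,0,0],[-1,0,0,1,0,0,0],[-1,0,0,1,0,0,0],[-1,0,0,0,0,0,0]]]' 
python3 -m pendant '[[[-1,0,0,0.4,0,0,0],[-1,0,0,0.4,0,0,0],[-1,0,0,0.4,0,0,0],[-1,0,0,0,0,0,0]]]' 
python3 -c "
from h import *
go(.6575,.174,.044,1.622)"
```

```text
time_s: 38.7
tool_pos: [0.6564, 0.1745, 0.0617]
orientation: [0.689, 0.725, -0.001, -0.001]
wrist_force: [-0.5, -0.7, -0.4]
finger_gap: 0.0645
grip_force: 34.1
time_s: 39.2
tool_pos: [0.6568, 0.1746, 0.0506]
orientation: [0.689, 0.725, -0.0, -0.0]
wrist_force: [-0.4, -0.3, -2.6]
finger_gap: 0.0642
grip_force: 34.1
t 39.2 pos [0.6568 0.1746 0.0506] gap 0.0642 F [-0.3674 -0.309  -2.5862]
shift cm [-0.0637  0.0719  0.655 ] then turn [-0.0006 -0.     -0.0001]
```

```bash

python3 -m pendant '[[[-1,0,0,0.3,0,0,0],[-1,0,0,0.25,0,0,0],[-1,0,0,0,0,0,0]]]' 
python3 -m pendant '[[[-1,0,0,0.15,0,0,0],[-1,0,0,0,0,0,0]]]' 
```

```text
time_s: 39.58
tool_pos: [0.6568, 0.1746, 0.0452]
orientation: [0.689, 0.725, -0.0, -0.0]
wrist_force: [-1.1, 0.5, -1.0]
finger_gap: 0.0647
grip_force: 34.1
time_s: 39.83
tool_pos: [0.6571, 0.1746, 0.0443]
orientation: [0.689, 0.725, 0.0, 0.0]
wrist_force: [-0.9, -0.6, 2.4]
finger_gap: 0.0643
grip_force: 34.4
```

```bash

python3 -m pendant '[[[0.6,0,0,0,0,0,0],[0.7,0,0,0,0,0,0],[0.7,0,0,0,0,0,0]]]' 
python3 -m pendant '[[[0.7,0,0,-1,0,0,0],[0.7,0,0,-2,0,0,0],[0.7,0,0,-3,0,0,0],[0.7,0,0,-4,0,0,0],[0.7,0,0,-4,0,0,0]]]' 
python3 -m pendant '[[[0.7,-3,-4,-2,0,0,0],[0.7,-4,-4,0,0,0,0],[0.7,-5,-2,0,0,0,0],[0.7,-5,0,0,0,0,0],[0.7,-5,0,0,0,0,0]]]' 
python3 -m pendant '[[[0.7,-5,0,0,0,0,0],[0.7,-5,0,0,0,0,0],[0.7,0,0,0,0,0,0]]]' 
python3 -c "
from h import *
for c in('top','scene'):
    im=manip.read_camera(c); cv2.imwrite(f'pics/end_{c}.png',im[:,:,::-1])
    for q in('belt_carton','oil_bottle','cork_pad','steel_platen'):
        print(c,q,[(round(d['p'],2),[round(float(v),1) for v in d['bbox']]) for d in manip.spot_in(c,q)[:3]])
x=np.array([np.cos(.051),np.sin(.051)]);y=np.array([-x[1],x[0]])
def bb(c,ctr,hx,hy,z0,z1):
    Q=np.array([proj(c,[*(np.array(ctr)+a*hx*x+b*hy*y),z]) for a in(-1,1) for b in(-1,1) for z in(z0,z1)]);return np.round([*Q.min(0),*Q.max(0)],1)
for c in('top','scene'):
    print(c,'exp carton',bb(c,(.657,.176),.0325,.05,.011,.056),'cork',bb(c,(.4313,.1645),.013,.05,.031,.041),'steel',bb(c,(.4313,.1645),.013,.061,.025,.031),'bottle',bb(c,(.5455,.1715),.022,.022,.015,.095))
"
```

```text
time_s: 40.2
tool_pos: [0.657, 0.1746, 0.0439]
orientation: [0.689, 0.725, -0.0, -0.0]
wrist_force: [-0.3, -1.1, 0.2]
finger_gap: 0.0724
grip_force: 0.0
time_s: 40.83
tool_pos: [0.6569, 0.1746, 0.186]
orientation: [0.689, 0.725, 0.0, 0.0]
wrist_force: [0.8, 0.3, 0.1]
finger_gap: 0.073
grip_force: 0.0
time_s: 41.45
tool_pos: [0.5681, -0.0517, 0.2053]
orientation: [0.689, 0.725, 0.0, 0.001]
wrist_force: [0.6, -0.0, -0.0]
finger_gap: 0.0727
grip_force: 0.0
time_s: 41.82
tool_pos: [0.5734, -0.1534, 0.2043]
orientation: [0.69, 0.723, -0.0, 0.0]
wrist_force: [-0.0, 0.8, 0.7]
finger_gap: 0.0725
grip_force: 0.0
top belt_carton []
top oil_bottle [(0.97, [147.7, 191.6, 177.3, 218.9]), (0.54, [210.7, 243.2, 227.0, 266.2])]
top cork_pad [(0.59, [145.9, 256.1, 190.2, 267.4])]
top steel_platen []
scene belt_carton [(0.65, [260.9, 204.6, 288.3, 239.4]), (0.56, [160.9, 239.1, 205.6, 290.5])]
scene oil_bottle [(0.97, [284.8, 232.5, 304.3, 272.1]), (0.67, [216.2, 255.2, 235.7, 288.3])]
scene cork_pad [(0.73, [257.2, 282.9, 286.3, 314.6])]
scene steel_platen [(0.46, [256.5, 310.6, 267.4, 326.9])]
top exp carton [136.  142.4 186.3 176.5] cork [141.7 252.3 188.  266.4] steel [138.2 251.9 193.3 266.4] bottle [144.5 195.5 174.9 219.2]
scene exp carton [158.4 238.2 208.  291. ] cork [256.2 277.7 286.7 319.8] steel [254.1 276.6 288.7 325.3] bottle [209.7 254.4 239.6 296.7]
```

```bash
python3 -c "
from plant import manip
print(manip.job_done())"
```

```text
the job is handed in; nothing more can be done
None
```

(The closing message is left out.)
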